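Fit the spacer into the battery module and hold its cover tile down flush

ROBOT

A 7-joint arm with a two-finger parallel gripper is mounted at the origin on the work surface. World frame = base frame: x ahead of the robot, y to its left, z up, the work surface at z = 0. Lengths are in m, angles in rad, forces in N, time in s.
With the tool pointing down it reaches from about 0.4 to 0.85 m from the base axis. Payload 6.9 kg.
Tool frame: the origin (TCP) lies on the front face of the gripper's body, between the roots of the fingers; the fingertips stand 73 mm ahead of it and the grasp point (between the pads) lies 54 mm ahead of it (robot.tip_reach is the distance from the TCP to the fingertips, in m); z points along the fingers, y is the direction in which the jaws open and shut (so a half turn about z gives the same grasp; the last joint's range is limited). The gripper opens to 85 mm and grips with 20 to 120 N. Pads are 22 mm wide; open, the fingers measure 114 mm over their backs; the gripper's body (76 mm by 85 mm) begins 54 mm behind the grasp point. The pads swing forward as they close: fully open they stand 13 mm farther back than shut.
Start: joints at [0.105, 0.507, -0.238, 1.5, 0.126, 1.149, -0.155], TCP at [0.625, -0, 0.304] pointing down, gripper open.
Joint ranges: [-3.08, 3.08], [-0.24, 2.05], [-1.43, 1.35], [0, 2.5], [-1.52, 4.66], [0.17, 1.96], [-2.89, 2.89]. Speed limits (rad/s): [2.39, 2.39, 3.14, 3.14, 3.14, 3.14, 3.14].

INTERFACE

Orientations are given as a 3x3 rotation matrix whose columns are the frame's x, y, z axes.
In Python, from plant import readout, eyes, workorder, robot gives the robot as it stands. The module is installed in compiled form; this text tells all that it offers.
- The arm moves only by the tool move_arm, never from a script. Its argument "rows" is a list of rows, each an object of numbers: "claw": the closure, from 0 (fully open) to 1 (shut); "x", "y", "z": the shift along the tool's x, y, z each as a share of 250 mm, from -1 to 1; "wx", "wy", "wz": the turn, a rotation vector about the tool's x, y, z each as a share of 2 rad, from -1 to 1. In form: [{"claw": .., "x": .., "y": .., "z": .., "wx": .., "wy": .., "wz": ..}, ...]. A call has 1 to 12 rows; each row is the pose to reach, as a shift and turn from the pose measured when the call began, along the tool's axes at that moment; what a row does not reach only later rows make up. A row lasts 1/8 s, in which the tool goes at most 62.5 mm and 10.7 degrees, less where a joint would pass 70% of its speed; a pose out of reach is approached as far as the arm can. A call with a number of a shift or a turn outside -1 to 1 is refused whole. A call with a gripper value outside its range is refused whole. The fingers move at their own pace and stop on an object; "force" is the grip in N (left out, the last holds). Time passes only in rows, so rows that repeat a pose let the fingers close. It gives the time, the measured TCP pose, the force and the opening at its end, in the units of the state.
- readout.observe(): the state, without advancing time (a new reading comes with each control period).
- eyes.read_camera(name): name is "scene" or "side" or "wrist"; returns a dict with "pixels" (420x560x3 uint8, red, green, blue), "mtx" (3x3 intrinsics, pixels), "dist_coeffs" ([k1, k2, p1, p2, k3] as OpenCV has them; the pictures are not rectified), "world_from_camera" (4x4, takes a point from camera to world coordinates). Camera axes: x right, y up, looking along -z (the intrinsics and any distortion apply to the point x, -y, -z); pixel columns grow to the right and rows downward; lengths in m; the calibration is good to about 2 mm. A picture is of the moment at which its call begins. There is no depth.
- workorder.hand_in(): hands the job in, once; it reports no verdict.
Trained networks look in a picture, given as the dict that the camera call returned (one of the last four; its "shot" number tells which), for a name from the list of things; names that differ only in an ending like _2 or _b are one class to them, and where a whole thing is asked for, a point or a joint stands for the part that bears it (a point fixed in the world has none). Each returns a list of dicts, best first, with "confidence" (0 to 1); they miss things now and then, are a little off and sometimes report something else, mostly with a low value. They report only what shows in the picture. A call takes as long as a camera call. They do not tell look-alikes from the thing itself.
- eyes.look_for(picture, label): "centre" ([x, y, z] in m, in world coordinates, good to about 4 mm: the middle of the surface that is visible of it).
- eyes.silhouettes(picture, label): "mask" (420x560 bool, what is visible of it).
The state is a dict: "clock": time; "qpos": joint angles; "dq": joint speeds; "effort": joint torques, N m; "tool_pos": TCP position; "tcp_rot": TCP orientation; "force": force on the tool from outside, world axes, zero at the start; "ft_torque": the same for the moment, N m; "gripper_width": finger opening in m.
Only numpy, scipy, OpenCV 4.12 (cv2) and the standard library are available. Lean on these libraries where they do the work, as an engineer would, in place of code of your own. Each camera call takes 0.05 s, during which the arm holds its last target.

TASK

One of the three cell pairs in the tray has a gap wide enough for the loose black spacer plate: stand the spacer upright in that gap on its spring seat, centred along the pair, and let it go, without pressing it onto the two tight pairs. Then take the grey cover tile by its rib, lay it squarely over that same pair with its edges over the pair's edges and its rib in line with the gap, and press it down against the spring until it sits flush on both blocks. Finish while still holding the tile pressed down there, and leave the other things on the bench where they are.

Things in the scene. Friction and masses are not known exactly. Their poses are not given: they have to be found in the camera images.
- pair_open: the cell pair with the wide gap: two upright aluminium cell blocks side by side in the steel tray, fixed; together 80 mm along x, 70 mm along y, 50 mm high. Between them a straight gap 13 mm wide runs along x over the full 80 mm length, open at both ends and at the top, with 2 mm bevels at its mouth. Origin: centre of the underside, 6 mm above the work surface; z up; the block tops are at z = 50 mm of this frame. In the gap lies the sprung seat
- pair_tight1: one of two other cell pairs in the same tray, same outer size and frame, but its gap is only 6 mm wide: the spacer does not go in (a brass bar shows in its gap too)
- pair_tight2: the other pair with a 6 mm gap. The three pairs stand in a row along the tray's y, 100 mm apart, all turned alike; which place is whose varies
- seat (a joint): how far the brass spring seat in the gap of pair_open is pushed down, m: 0 = up (its top is 24 mm above the pair's origin, so that the 40 mm spacer standing on it is 14 mm proud of the block tops), 0.014 = the spacer's top is level with the block tops, 0.0145 = stop. The spring pushes up with 1.6 N at 0, growing to 7.2 N at 0.014
- spacer: the spacer: a plain black plastic plate, 60 mm long (x), 10 mm thick (y), 40 mm high (z), about 45 g, standing on its long edge on the bench. Origin: centre of its underside
- tile: the cover tile: a grey plastic plate 80 mm (x) by 70 mm (y), 6 mm thick, lying flat, with a grip rib along x standing up in the middle of its top: 44 mm long (x), 12 mm thick (y), its top 30 mm above the tile's underside; about 70 g. Origin: centre of its underside
- driver: bystander: a screwdriver, black handle, about 200 mm long; origin at its underside or middle; leave it alone
- thick_block: bystander: a bare aluminium block 60 x 22 x 40 mm, too thick for any gap; origin at its underside or middle; leave it alone
- collar: bystander: a steel collar, 48 mm outside, 18 mm high; origin at its underside or middle; leave it alone
- meter: bystander: a grey hand meter 130 x 70 x 34 mm; origin at its underside or middle; leave it alone
- tape: bystander: a roll of cardboard-coloured tape lying flat, 90 mm outside, 24 mm high; origin at its underside or middle; leave it alone
- wrench: bystander: a steel wrench; origin at its underside or middle; leave it alone
- mug: bystander: a white mug, 80 mm wide, 90 mm high; origin at its underside or middle; leave it alone
There are look-alikes about, which are no part of the job. Leave any orange or red look-alike of the tile alone.

How it is judged:
On the way:
1. the spacer stands in the wide gap, let go (x of spacer in the frame of pair_open between -0.014 and 0.014 m and y of spacer in the frame of pair_open between -0.006 and 0.006 m and angle between the x axis of spacer and the x axis of pair_open, either way round below 0.15 rad and z of spacer in the frame of pair_open below 0.028 m and angle between spacer's own z axis and vertical below 0.25 rad and contact force between the fingers and spacer below 0.05 N), for 0.2 s.
At the end, for the whole second after the job is handed in: the spacer stands in the wide gap (within 14 mm of its middle), seat at least 11 mm down; the tile at rest on that pair, at most 2 mm above its blocks, level within 0.04 rad, centred within 8 mm, rib within 0.14 rad of the gap; the gripper presses on it with over 2 N (x of spacer in the frame of pair_open between -0.014 and 0.014 m and y of spacer in the frame of pair_open between -0.006 and 0.006 m and angle between the x axis of spacer and the x axis of pair_open, either way round below 0.15 rad and z of spacer in the frame of pair_open below 0.013 m and angle between spacer's own z axis and vertical below 0.25 rad and value of joint seat above 0.011 m and x of tile in the frame of pair_open between -0.008 and 0.008 m and y of tile in the frame of pair_open between -0.008 and 0.008 m and z of tile in the frame of pair_open between 0.047 and 0.052 m and angle between the x axis of tile and the x axis of pair_open, either way round below 0.14 rad and angle between tile's own z axis and vertical below 0.04 rad and contact force between the fingers and tile above 2 N and linear speed of tile below 0.02 m/s); the arm keeps its last pose, push and grip.
It fails at once if the spacer is forced onto a pair with a tight gap (more than 5 N) (contact force between spacer and pair_tight1 above 5 N or contact force between spacer and pair_tight2 above 5 N).
It fails at once if another thing on the bench is moved by more than 40 mm (distance of any of driver, thick_block, collar, meter, tape, wrench, mug from where it was at the start of the episode above 0.04 m).
It also fails if it takes over 58 s, if anything falls off the work surface, if the arm or the gripper's body presses on something with over 40 N, if the wrist force passes 120 N, or if a joint passes its speed limit or range.

## Working session

There is one attempt and no reset: what is moved stays moved. The work goes in short steps, Python scripts to look and compute and a tool call to move; the robot and the scene stay as the last step left them, time stands still between calls to the robot, and variables do not carry over. Pictures are saved under pics/ and viewed, and the job is handed in when it is done.

Besides the shell and the picture viewer there is one more tool, called after ">>>" in YAML: its name, and indented under it one key for each argument. move_arm: Moves the arm, as the interface text tells. Shift numbers are shares of 250 mm and turn numbers shares of 2 rad, none past 1 either way. Its arguments: {"type":"object","properties":{"rows":{"type":"array","items":{"type":"object","properties":{"claw":{"type":"number"},"x":{"type":"number"},"y":{"type":"number"},"z":{"type":"number"},"wx":{"type":"number"},"wy":{"type":"number"},"wz":{"type":"number"}}}},"force":{"type":"number"}},"required":["rows"]}

```bash
mkdir -p pics; cat > h.py <<'E'
import numpy as np, cv2
from plant import readout, eyes, workorder, robot
def save(p,n): cv2.imwrite('pics/'+n+'.png',cv2.cvtColor(p['pixels'],cv2.COLOR_RGB2BGR))
def pix2plane(p,uv,z):
    uv=np.array(uv,float).reshape(-1,1,2)
    n=cv2.undistortPoints(uv,np.array(p['mtx']),np.array(p['dist_coeffs'])).reshape(-1,2)
    T=np.array(p['world_from_camera'])
    d=np.c_[n[:,0],-n[:,1],-np.ones(len(n))]@T[:3,:3].T
    o=T[:3,3]
    return o+d*((z-o[2])/d[:,2])[:,None]
def proj(p,X):
    X=np.array(X,float).reshape(-1,3);T=np.array(p['world_from_camera'])
    c=(X-T[:3,3])@T[:3,:3]; c=c*[1,-1,-1]
    return cv2.projectPoints(c.reshape(-1,1,3),np.zeros(3),np.zeros(3),np.array(p['mtx']),np.array(p['dist_coeffs']))[0].reshape(-1,2)
E
python3 - <<'E'
from h import *
s=readout.observe(); print(s['clock'],s['tool_pos'],np.round(s['tcp_rot'],3).tolist(),s['gripper_width'],s['force'])
for c in ['scene','side','wrist']:
    p=eyes.read_camera(c); save(p,c+'0'); print(c,np.round(p['world_from_camera'],3).tolist(),np.round(p['mtx'],1).tolist())
    for l in ['pair_open','pair_tight1','spacer','tile']:
        print(l,[(np.round(d['centre'],3).tolist(),round(d['confidence'],2)) for d in eyes.look_for(p,l)])
E
```

```text
0.0 [ 6.24611433e-01 -6.74554255e-05  3.03007021e-01] [[-0.0, 1.0, -0.002], [1.0, 0.0, -0.0], [-0.0, -0.002, -1.0]] 0.08529924408059769 [-0.49158834 -0.81307409 -0.25017901]
scene [[0.557, -0.514, 0.653, 1.333], [0.83, 0.322, -0.454, -0.518], [0.023, 0.795, 0.606, 0.754], [0.0, 0.0, 0.0, 1.0]] [[398.0, 0.0, 282.4], [0.0, 398.0, 217.2], [0.0, 0.0, 1.0]]
pair_open [([0.606, -0.089, 0.048], 0.76)]
pair_tight1 [([0.636, 0.101, 0.052], 0.78), ([0.621, 0.009, 0.048], 0.71)]
spacer [([0.461, 0.304, 0.025], 0.76)]
tile [([0.548, -0.449, 0.005], 0.61), ([0.335, -0.465, 0.01], 0.58)]
side [[-0.986, 0.085, -0.147, 0.401], [-0.169, -0.48, 0.861, 1.087], [0.002, 0.873, 0.488, 0.667], [0.0, 0.0, 0.0, 1.0]] [[400.0, 0.0, 275.2], [0.0, 400.0, 207.0], [0.0, 0.0, 1.0]]
pair_open [([0.568, -0.065, 0.058], 0.93), ([0.416, 0.024, 0.015], 0.22)]
pair_tight1 [([0.592, 0.033, 0.057], 0.91), ([0.613, 0.144, 0.056], 0.86)]
spacer [([0.456, 0.314, 0.028], 0.77)]
tile [([0.535, -0.443, 0.009], 0.61), ([0.421, -0.328, 0.008], 0.54), ([0.334, -0.456, 0.002], 0.54)]
wrist [[1.0, 0.001, -0.0, 0.626], [-0.0, 0.955, 0.296, 0.076], [0.0, -0.296, 0.955, 0.374], [0.0, 0.0, 0.0, 1.0]] [[375.4, 0.0, 282.5], [0.0, 375.4, 205.8], [0.0, 0.0, 1.0]]
pair_open [([0.586, -0.068, 0.056], 0.56)]
pair_tight1 [([0.598, 0.02, 0.055], 0.81), ([0.62, 0.11, 0.056], 0.69), ([0.584, -0.073, 0.056], 0.55)]
spacer []
tile []
```

View pics/scene0.png

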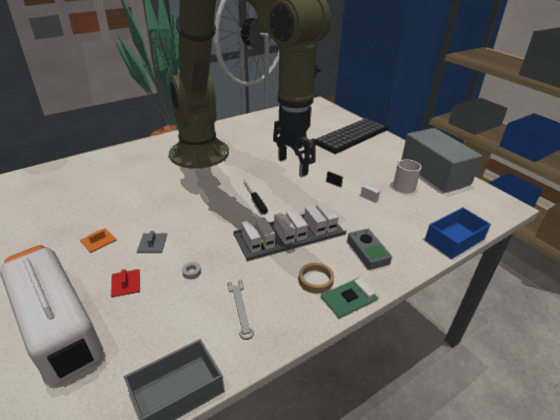

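View pics/side0.png

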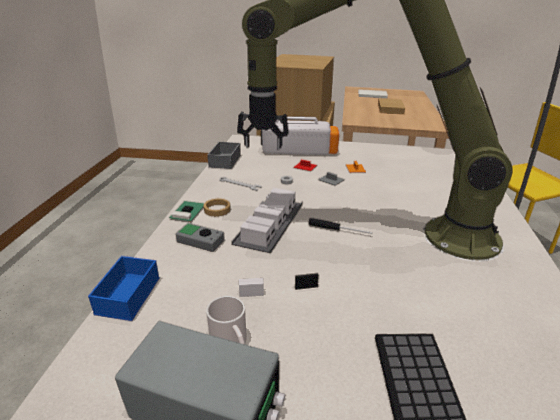

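View pics/wrist0.png

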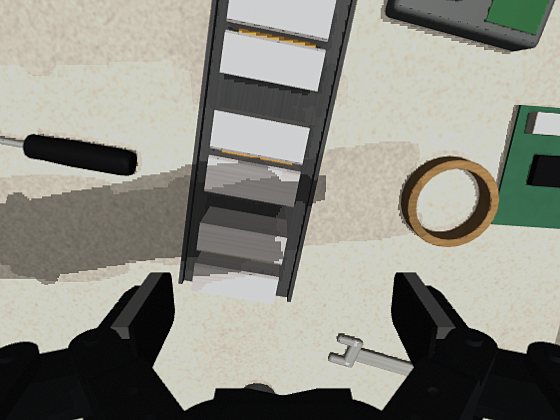

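The wrist view shows three pairs in the tray: at the top (275,40), in the middle (255,155), and at the bottom (240,255). The bottom one has the widest dark gap. The spacer candidate is the black plate at scene (334,179). The tile candidates at scene are grey (152,242), orange (98,239) and red (126,282), and only the grey one fits. I'll confirm with enlarged crops.

```bash
python3 - <<'E'
import cv2,numpy as np
s=cv2.imread('pics/scene0.png');w=cv2.imread('pics/wrist0.png');d=cv2.imread('pics/side0.png')
def c(i,x,y,w_,h_,W,H): return cv2.resize(i[y:y+h_,x:x+w_],(W,H),interpolation=cv2.INTER_CUBIC)
a=np.vstack([np.hstack([c(s,230,195,120,90,400,300),c(w,170,130,180,135*1,400,300)]),
 np.hstack([c(s,310,160,80,60,400,300),c(s,70,215,120,90,400,300)])])
cv2.imwrite('pics/crop0.png',a)
E
```

```text
(no output)
```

View pics/crop0.png

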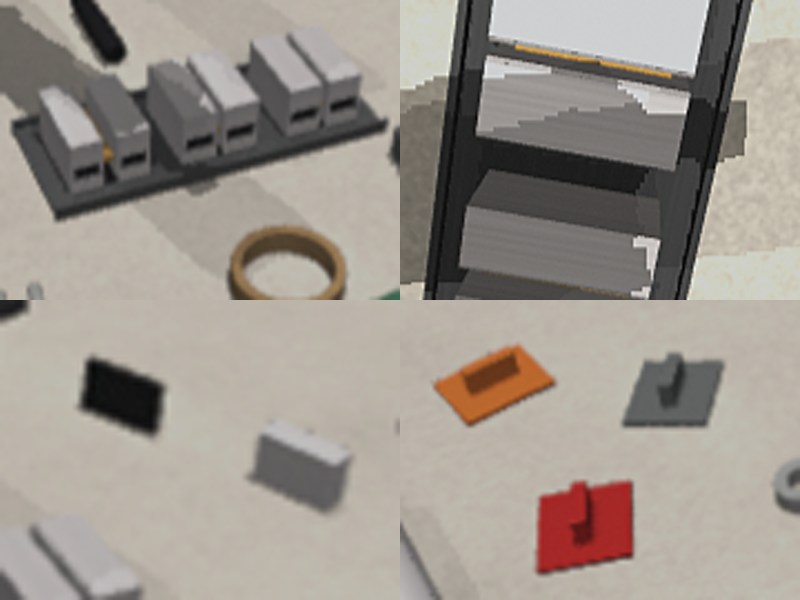

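The crops agree: the leftmost pair in scene (y≈-0.075) has the wide gap. The black plate is the spacer, next to the thicker bare block. The grey tile is the one meant. First I'll take a close look over the open pair.

>>> move_arm:
  rows:
    - {"claw": 0,"x": -0.16,"y": -0.14,"z": 0.2}
    - {"claw": 0,"x": -0.16,"y": -0.14,"z": 0.2}
    - {"claw": 0,"x": -0.16,"y": -0.14,"z": 0.2}
    - {"claw": 0,"x": -0.16,"y": -0.14,"z": 0.2}

```text
invalid input at $.rows[0]: expected keys claw, x, y, z, wx, wy, wz
```

```bash
python3 - <<'E'
from h import *
s=readout.observe(); print(s['clock'],s['tool_pos'],np.round(s['tcp_rot'],3).tolist(),s['force'])
p=eyes.read_camera('wrist'); save(p,'wrist1')
import pickle; pickle.dump(p,open('w1.pkl','wb'))
for l in ['pair_open','pair_tight1']:
    print(l,[(np.round(d['centre'],3).tolist(),round(d['confidence'],2)) for d in eyes.look_for(p,l)])
E
```

```text
0.75 [ 6.24982940e-01 -1.56255746e-05  3.03891186e-01] [[-0.0, 1.0, -0.0], [1.0, 0.0, -0.0], [-0.0, -0.0, -1.0]] [-0.02594951 -0.08199296 -0.34136421]
pair_open []
pair_tight1 [([0.622, 0.11, 0.058], 0.59), ([0.603, 0.022, 0.05], 0.56)]
```

View pics/wrist1.png

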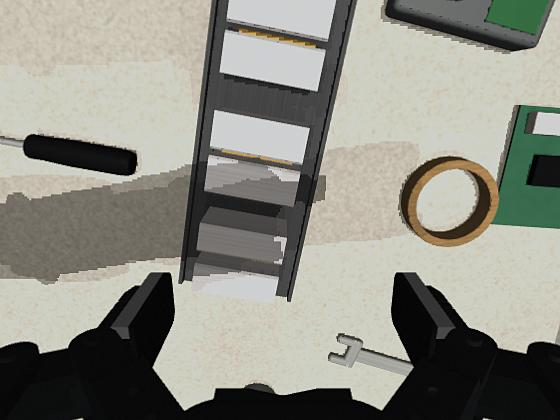

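>>> move_arm:
  rows:
    - {"claw": 0,"x": -0.16,"y": -0.14,"z": 0.2,"wx": 0,"wy": 0,"wz": 0}
    - {"claw": 0,"x": -0.16,"y": -0.14,"z": 0.2,"wx": 0,"wy": 0,"wz": 0}
    - {"claw": 0,"x": -0.16,"y": -0.14,"z": 0.2,"wx": 0,"wy": 0,"wz": 0}

```text
clock: 1.27
tool_pos: [0.5898, -0.0406, 0.2537]
tcp_rot: [[0.001, 1.0, -0.001], [1.0, -0.001, 0.0], [0.0, -0.001, -1.0]]
force: [0.4, 0.4, 0.2]
gripper_width: 0.0855
```

```bash
python3 - <<'E'
from h import *
s=readout.observe(); print(s['clock'],s['tool_pos'],np.round(s['tcp_rot'],3).tolist(),s['force'])
p=eyes.read_camera('wrist'); save(p,'wrist1')
import pickle; pickle.dump(p,open('w1.pkl','wb'))
E
```

```text
1.275 [ 0.58979471 -0.04055436  0.25371124] [[0.001, 1.0, -0.001], [1.0, -0.001, 0.0], [0.0, -0.001, -1.0]] [0.40148594 0.3855202  0.15529414]
```

View pics/wrist1.png

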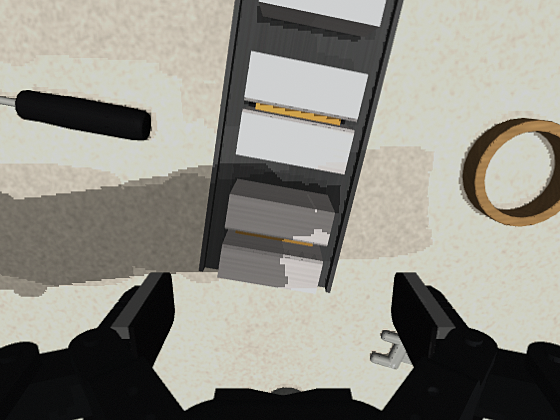

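```bash
python3 - <<'E'
import cv2
w=cv2.imread('pics/wrist1.png')
cv2.imwrite('pics/crop1.png',cv2.resize(w[30:300,190:400],(int(210*2.2),int(270*2.2)),interpolation=cv2.INTER_CUBIC))
s=cv2.imread('pics/scene0.png')
cv2.imwrite('pics/crop2.png',cv2.resize(s[195:260,225:350],(750,390),interpolation=cv2.INTER_CUBIC))
E
```

```text
(no output)
```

View pics/crop1.png

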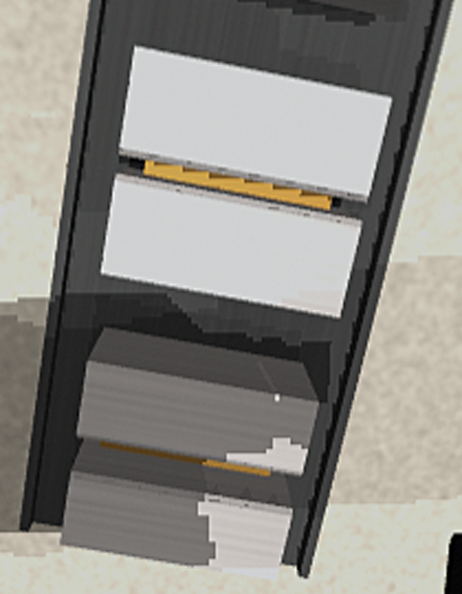

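View pics/crop2.png

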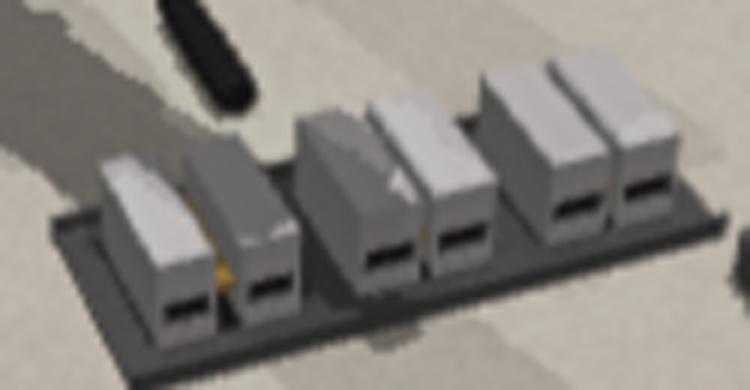

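```bash
python3 - <<'E'
from h import *
import pickle; p=pickle.load(open('w1.pkl','rb'))
B=np.array([[87,362],[318,402],[280,578],[62,545]])/2.2+[190,30]
M=np.array([[134,46],[391,97],[343,315],[102,274]])/2.2+[190,30]
for n,Q in(('B',B),('M',M)):
    X=pix2plane(p,Q,0.056); c=X.mean(0)
    print(n,np.round(X,4).tolist(),c,'edges',[round(np.linalg.norm(X[i]-X[(i+1)%4]),4) for i in range(4)],'yaw',[np.degrees(np.arctan2(*(X[b]-X[a])[[1,0]])) for a,b in((0,1),(3,2),(3,0),(2,1))])
cb=pix2plane(p,B,.056).mean(0);cm=pix2plane(p,M,.056).mean(0);d=cm-cb;print(np.linalg.norm(d),np.degrees(np.arctan2(-d[0],d[1])))
# model fit
from scipy.optimize import least_squares
def corners(cx,cy,t):
    R=np.array([[np.cos(t),-np.sin(t)],[np.sin(t),np.cos(t)]])
    q=np.array([[-.04,.035],[.04,.035],[.04,-.035],[-.04,-.035]])
    o=[]
    for s in(0,.1): o.append(np.c_[(q+[0,s])@R.T+[cx,cy],np.full(4,.056)])
    return np.vstack(o)
f=lambda v:(proj(p,corners(*v))-np.vstack([B,M])).ravel()
r=least_squares(f,[cb[0],cb[1],-.2]);print(r.x,np.degrees(r.x[2]),np.round(r.fun.reshape(-1,2),1).tolist())
E
```

```text
B [[0.5511, -0.0385, 0.056], [0.6294, -0.0528, 0.056], [0.6182, -0.1206, 0.056], [0.539, -0.1071, 0.056]] [ 0.58441855 -0.07974409  0.056     ] edges [np.float64(0.0796), np.float64(0.0688), np.float64(0.0803), np.float64(0.0696)] yaw [np.float64(-10.349718021716182), np.float64(-9.731078240555966), np.float64(80.04534838610779), np.float64(80.60952545461949)]
M [[0.5695, 0.0604, 0.056], [0.648, 0.0457, 0.056], [0.6365, -0.0225, 0.056], [0.5573, -0.0087, 0.056]] [0.60279347 0.01870594 0.056     ] edges [np.float64(0.0798), np.float64(0.0692), np.float64(0.0804), np.float64(0.0702)] yaw [np.float64(-10.580257573739068), np.float64(-9.848796910282331), np.float64(79.9604005119034), np.float64(80.43602990554665)]
0.10015012510147989 -10.572160754585738
[ 0.5847005  -0.07974289 -0.17916002] -10.265113095730802 [[0.7, -0.4], [1.2, -0.5], [-0.4, 0.7], [0.1, -0.0], [-0.1, 0.2], [0.3, -0.4], [-1.2, 0.6], [-0.5, -0.1]]
```

Open pair: centre (0.5847, -0.0797), yaw -10.3°, with fit residuals under 1.3 px. Next, the spacer.

>>> move_arm:
  rows:
    - {"claw": 0,"x": 1,"y": -0.53,"z": 0.1,"wx": 0,"wy": 0,"wz": 0}
    - {"claw": 0,"x": 1,"y": -0.53,"z": 0.1,"wx": 0,"wy": 0,"wz": 0}
    - {"claw": 0,"x": 1,"y": -0.53,"z": 0.1,"wx": 0,"wy": 0,"wz": 0}
    - {"claw": 0,"x": 1,"y": -0.53,"z": 0.1,"wx": 0,"wy": 0,"wz": 0}
    - {"claw": 0,"x": 1,"y": -0.53,"z": 0.1,"wx": 0,"wy": 0,"wz": 0}

```text
clock: 1.95
tool_pos: [0.4571, 0.2154, 0.2307]
tcp_rot: [[-0.005, 1.0, 0.003], [1.0, 0.005, 0.004], [0.004, 0.003, -1.0]]
force: [0.7, -0.2, 0.3]
gripper_width: 0.0852
```

>>> move_arm:
  rows:
    - {"claw": 0,"x": 0.4,"y": 0,"z": 0.1,"wx": 0,"wy": 0,"wz": 0}
    - {"claw": 0,"x": 0.4,"y": 0,"z": 0.1,"wx": 0,"wy": 0,"wz": 0}
    - {"claw": 0,"x": 0.4,"y": 0,"z": 0.1,"wx": 0,"wy": 0,"wz": 0}

```text
clock: 2.33
tool_pos: [0.4554, 0.3217, 0.2064]
tcp_rot: [[-0.013, 1.0, 0.004], [1.0, 0.013, 0.008], [0.008, 0.004, -1.0]]
force: [0.6, -0.0, 0.3]
gripper_width: 0.0855
```

```bash
python3 - <<'E'
from h import *
s=readout.observe(); print(s['clock'],s['tool_pos'],np.round(s['tcp_rot'],3).tolist(),s['force'])
p=eyes.read_camera('wrist'); save(p,'wrist2')
import pickle; pickle.dump(p,open('w2.pkl','wb'))
print([(np.round(d['centre'],3).tolist(),round(d['confidence'],2)) for d in eyes.look_for(p,'spacer')])
E
```

```text
2.325 [0.45543007 0.32165983 0.20643668] [[-0.013, 1.0, 0.004], [1.0, 0.013, 0.008], [0.008, 0.004, -1.0]] [ 0.62066436 -0.01088625  0.26417375]
[([0.453, 0.309, 0.04], 0.64)]
```

View pics/wrist2.png

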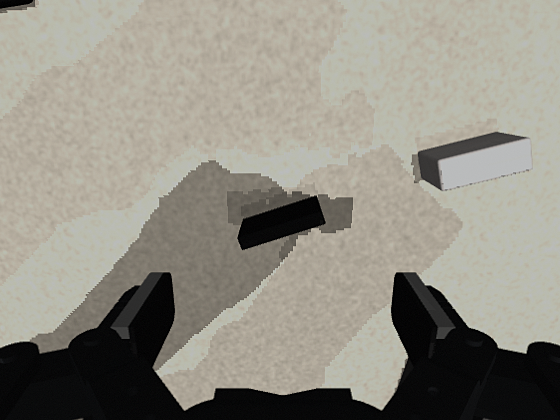

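```bash
python3 - <<'E'
import cv2,numpy as np
w=cv2.imread('pics/wrist2.png')[180:265,220:345]
g=np.clip(w.astype(float)*2.2,0,255).astype(np.uint8)
cv2.imwrite('pics/crop3.png',cv2.resize(g,(750,510),interpolation=cv2.INTER_CUBIC))
E
```

```text
(no output)
```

View pics/crop3.png

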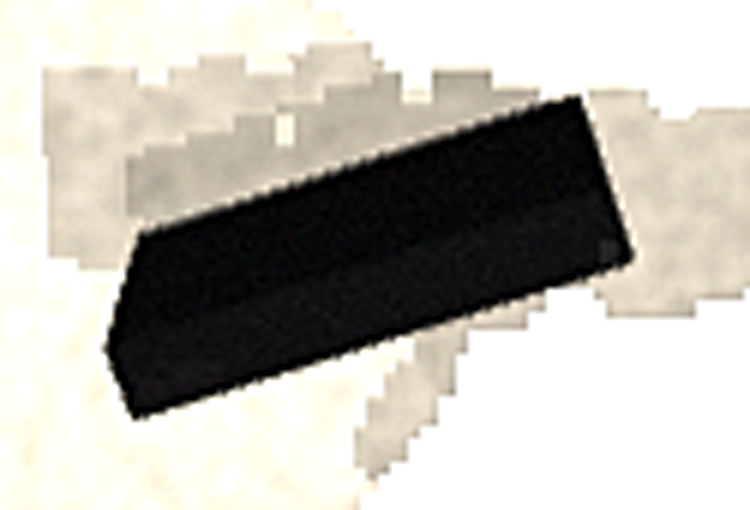

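```bash
python3 - <<'E'
from h import *
import pickle; p=pickle.load(open('w2.pkl','rb'))
from scipy.optimize import least_squares
Q=np.array([[142,233],[580,96],[632,262],[135,418],[107,345]])/6+[220,180]-0.4
L=np.array([[-.03,.005,0],[.03,.005,0],[.03,-.005,.04],[-.03,-.005,.04],[-.03,.005,.04]])
def m(v):
    c,s=np.cos(v[2]),np.sin(v[2])
    return proj(p,np.c_[L[:,0]*c-L[:,1]*s+v[0],L[:,0]*s+L[:,1]*c+v[1],L[:,2]])
r=least_squares(lambda v:(m(v)-Q).ravel(),[.453,.309,.28]);print(r.x,np.degrees(r.x[2]),np.round(r.fun.reshape(-1,2),1).tolist())
E
```

```text
[0.45601647 0.30859017 0.33259393] 19.056228563397056 [[-0.6, -0.3], [0.1, -1.0], [1.2, 0.6], [-0.1, 0.7], [-0.6, -0.1]]
```

```bash
cat >> h.py <<'E'
from scipy.spatial.transform import Rotation as Ro
def rel(pos,yawx):
    "row numbers to reach TCP pos with tool z down and tool x at world yaw (deg)"
    s=readout.observe();R=np.array(s['tcp_rot']);t=np.radians(yawx)
    X=np.array([np.cos(t),np.sin(t),0]);Z=np.array([0,0,-1.]);G=np.c_[X,np.cross(Z,X),Z]
    d=R.T@(np.array(pos)-s['tool_pos'])/.25; w=Ro.from_matrix(R.T@G).as_rotvec()/2
    print('t',round(s['clock'],2),'at',np.round(s['tool_pos'],4),'w',round(s['gripper_width'],4),'F',np.round(s['force'],1)); print('shift',np.round(d,3),'turn',np.round(w,3),'rows>=',np.ceil(max(np.linalg.norm(d)*4,np.linalg.norm(w)*2/np.radians(10.7))))
E
python3 - <<'E'
from h import *
print(robot.tip_reach,[a for a in dir(robot) if a[0]!='_'])
rel([.456,.3086,.15],19.06)
E
```

```text
0.0726 ['Unreachable', 'tip_reach']
t 2.42 at [0.4566 0.317  0.2066] w 0.0854 F [-0.5 -0.1  0.7]
shift [-0.035 -0.004  0.226] turn [ 0.    -0.003  0.623] rows>= 7.0
```

>>> move_arm:
  rows:
    - {"claw": 0.3,"x": -0.035,"y": -0.004,"z": 0.22,"wx": 0,"wy": -0.003,"wz": 0.623}
    - {"claw": 0.3,"x": -0.035,"y": -0.004,"z": 0.22,"wx": 0,"wy": -0.003,"wz": 0.623}
    - {"claw": 0.3,"x": -0.035,"y": -0.004,"z": 0.22,"wx": 0,"wy": -0.003,"wz": 0.623}
    - {"claw": 0.3,"x": -0.035,"y": -0.004,"z": 0.22,"wx": 0,"wy": -0.003,"wz": 0.623}
    - {"claw": 0.3,"x": -0.035,"y": -0.004,"z": 0.22,"wx": 0,"wy": -0.003,"wz": 0.623}
    - {"claw": 0.3,"x": -0.035,"y": -0.004,"z": 0.22,"wx": 0,"wy": -0.003,"wz": 0.623}
    - {"claw": 0.3,"x": -0.035,"y": -0.004,"z": 0.22,"wx": 0,"wy": -0.003,"wz": 0.623}
    - {"claw": 0.3,"x": -0.035,"y": -0.004,"z": 0.22,"wx": 0,"wy": -0.003,"wz": 0.623}
    - {"claw": 0.3,"x": -0.035,"y": -0.004,"z": 0.22,"wx": 0,"wy": -0.003,"wz": 0.623}

```text
clock: 3.55
tool_pos: [0.4564, 0.3081, 0.152]
tcp_rot: [[0.945, 0.328, 0.001], [0.328, -0.945, 0.0], [0.002, 0.0, -1.0]]
force: [0.2, 0.5, -0.6]
gripper_width: 0.0596
```

```bash
python3 - <<'E'
from h import *
rel([.456,.3086,.102],19.06)
p=eyes.read_camera('wrist'); save(p,'wrist3')
L=np.array([[x,y,z] for z in(0,.04) for x,y in((-.03,-.005),(.03,-.005),(.03,.005),(-.03,.005))])
c,s=np.cos(.3326),np.sin(.3326)
q=proj(p,np.c_[L[:,0]*c-L[:,1]*s+.456,L[:,0]*s+L[:,1]*c+.3086,L[:,2]])
im=cv2.cvtColor(p['pixels'],cv2.COLOR_RGB2BGR)
for a in (q[:4],q[4:]): cv2.polylines(im,[a.round().astype(int)],True,(0,255,0),1)
cv2.imwrite('pics/w3o.png',im)
E
```

```text
t 3.55 at [0.4564 0.3081 0.152 ] w 0.0596 F [ 0.2  0.5 -0.6]
shift [-0.001 -0.002  0.2  ] turn [ 0.    -0.001  0.001] rows>= 1.0
```

View pics/w3o.png

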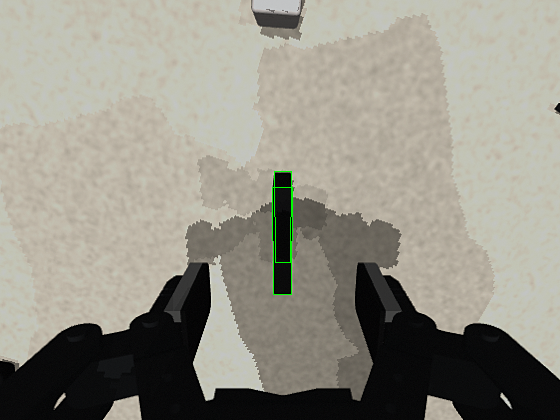

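The spacer spans (274..292, 172..295) with the fitted outline right on it, centred between the fingers. I'll go down and grip.

>>> move_arm:
  force: 30
  rows:
    - {"claw": 0.3,"x": 0,"y": 0,"z": 0.1,"wx": 0,"wy": 0,"wz": 0}
    - {"claw": 0.3,"x": 0,"y": -0.001,"z": 0.2,"wx": 0,"wy": 0,"wz": 0}
    - {"claw": 0.3,"x": 0,"y": -0.001,"z": 0.2,"wx": 0,"wy": 0,"wz": 0}
    - {"claw": 1,"x": 0,"y": -0.001,"z": 0.2,"wx": 0,"wy": 0,"wz": 0}
    - {"claw": 1,"x": 0,"y": -0.001,"z": 0.2,"wx": 0,"wy": 0,"wz": 0}
    - {"claw": 1,"x": 0,"y": -0.001,"z": 0.2,"wx": 0,"wy": 0,"wz": 0}
    - {"claw": 1,"x": 0,"y": -0.001,"z": 0.2,"wx": 0,"wy": 0,"wz": 0}
    - {"claw": 1,"x": 0,"y": -0.001,"z": 0.2,"wx": 0,"wy": 0,"wz": 0}

```text
clock: 4.6
tool_pos: [0.4567, 0.3086, 0.1029]
tcp_rot: [[0.945, 0.328, 0.003], [0.328, -0.945, 0.001], [0.003, -0.0, -1.0]]
force: [-0.4, -0.2, 6.4]
gripper_width: 0.0088
```

```bash
python3 - <<'E'
from h import *
rel([.456,.3086,.102],19.06)
p=eyes.read_camera('wrist'); save(p,'wrist4')
E
```

```text
t 4.6 at [0.4567 0.3086 0.1029] w 0.0088 F [-0.4 -0.2  6.4]
shift [-0.002 -0.001  0.003] turn [-0.    -0.001  0.001] rows>= 1.0
```

View pics/wrist4.png

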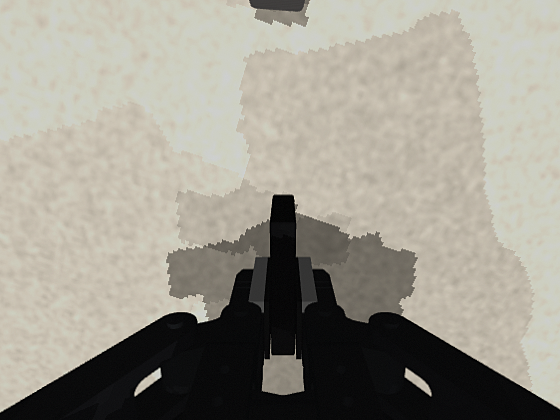

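>>> move_arm:
  rows:
    - {"claw": 1,"x": 0,"y": 0,"z": -0.2,"wx": 0,"wy": 0,"wz": 0}
    - {"claw": 1,"x": 0,"y": 0,"z": -0.5,"wx": 0,"wy": 0,"wz": 0}
    - {"claw": 1,"x": 0,"y": 0,"z": -0.5,"wx": 0,"wy": 0,"wz": 0}
    - {"claw": 1,"x": 0,"y": 0,"z": -0.5,"wx": 0,"wy": 0,"wz": 0}

```text
clock: 5.15
tool_pos: [0.4564, 0.3086, 0.2286]
tcp_rot: [[0.945, 0.328, 0.004], [0.328, -0.945, 0.002], [0.005, -0.001, -1.0]]
force: [0.1, -0.5, -1.3]
gripper_width: 0.0086
```

```bash
python3 - <<'E'
from h import *
rel([.52,.10,.225],5)
E
```

```text
t 5.15 at [0.4564 0.3086 0.2286] w 0.0086 F [ 0.1 -0.5 -1.3]
shift [-0.033  0.872  0.013] turn [-0.001 -0.002  0.123] rows>= 4.0
```

>>> move_arm:
  rows:
    - {"claw": 1,"x": -0.01,"y": 0.22,"z": 0.01,"wx": 0,"wy": 0,"wz": 0.03}
    - {"claw": 1,"x": -0.02,"y": 0.44,"z": 0.01,"wx": 0,"wy": 0,"wz": 0.06}
    - {"claw": 1,"x": -0.03,"y": 0.66,"z": 0.01,"wx": 0,"wy": 0,"wz": 0.1}
    - {"claw": 1,"x": -0.033,"y": 0.872,"z": 0.013,"wx": 0,"wy": -0.002,"wz": 0.123}
    - {"claw": 1,"x": -0.033,"y": 0.872,"z": 0.013,"wx": 0,"wy": -0.002,"wz": 0.123}

```text
clock: 5.78
tool_pos: [0.5204, 0.0947, 0.2232]
tcp_rot: [[0.997, 0.08, -0.002], [0.08, -0.997, -0.002], [-0.003, 0.002, -1.0]]
force: [-0.1, 1.2, -1.0]
gripper_width: 0.0088
```

```bash
python3 - <<'E'
from h import *
rel([.5847,-.0797,.195],-10.3)
E
```

```text
t 5.78 at [0.5204 0.0947 0.2232] w 0.0088 F [-0.1  1.2 -1. ]
shift [0.201 0.716 0.113] turn [0.001 0.001 0.13 ] rows>= 4.0
```

>>> move_arm:
  rows:
    - {"claw": 1,"x": 0.201,"y": 0.716,"z": 0.11,"wx": 0.001,"wy": 0.001,"wz": 0.13}
    - {"claw": 1,"x": 0.201,"y": 0.716,"z": 0.11,"wx": 0.001,"wy": 0.001,"wz": 0.13}
    - {"claw": 1,"x": 0.201,"y": 0.716,"z": 0.11,"wx": 0.001,"wy": 0.001,"wz": 0.13}
    - {"claw": 1,"x": 0.201,"y": 0.716,"z": 0.11,"wx": 0.001,"wy": 0.001,"wz": 0.13}
    - {"claw": 1,"x": 0.201,"y": 0.716,"z": 0.11,"wx": 0.001,"wy": 0.001,"wz": 0.13}

```text
clock: 6.4
tool_pos: [0.584, -0.0789, 0.1941]
tcp_rot: [[0.984, -0.179, -0.003], [-0.179, -0.984, 0.001], [-0.004, -0.0, -1.0]]
force: [-0.3, -0.1, -0.9]
gripper_width: 0.009
```

```bash
cat > ov.py <<'E'
from h import *
def box(p,im,L,pos,yaw,col):
    c,s=np.cos(np.radians(yaw)),np.sin(np.radians(yaw));L=np.array(L)
    q=proj(p,np.c_[L[:,0]*c-L[:,1]*s+pos[0],L[:,0]*s+L[:,1]*c+pos[1],L[:,2]+pos[2]])
    cv2.polylines(im,[q.round().astype(int)],True,col,1,cv2.LINE_AA)
def rect(a,b,z): return [[-a,-b,z],[a,-b,z],[a,b,z],[-a,b,z]]
E
python3 - <<'E'
from ov import *
rel([.5847,-.0797,.195],-10.3)
for c in('wrist','scene','side'):
    p=eyes.read_camera(c); save(p,c+'5')
    im=cv2.cvtColor(p['pixels'],cv2.COLOR_RGB2BGR)
    box(p,im,rect(.04,.035,.05),(.5847,-.0797,.006),-10.3,(0,255,0))
    box(p,im,rect(.04,.0085,.05),(.5847,-.0797,.006),-10.3,(0,255,255))
    if c!='wrist':
        u,v=proj(p,[.5847,-.0797,.08])[0].astype(int); im=cv2.resize(im[v-60:v+60,u-80:u+80],(800,600),interpolation=cv2.INTER_CUBIC)
    cv2.imwrite('pics/o5%s.png'%c,im)
E
```

```text
t 6.4 at [ 0.584  -0.0789  0.1941] w 0.009 F [-0.3 -0.1 -0.9]
shift [ 0.003  0.002 -0.004] turn [-0.     0.002 -0.   ] rows>= 1.0
```

View pics/o5wrist.png

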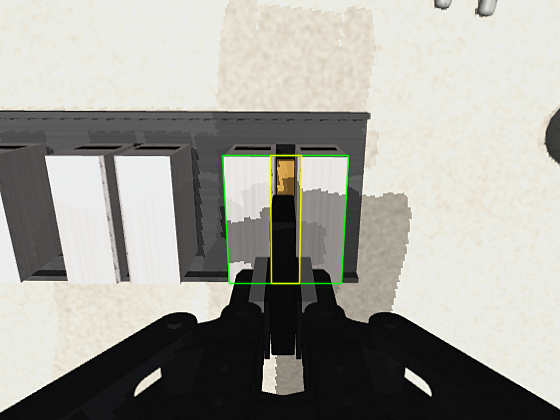

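View pics/o5scene.png

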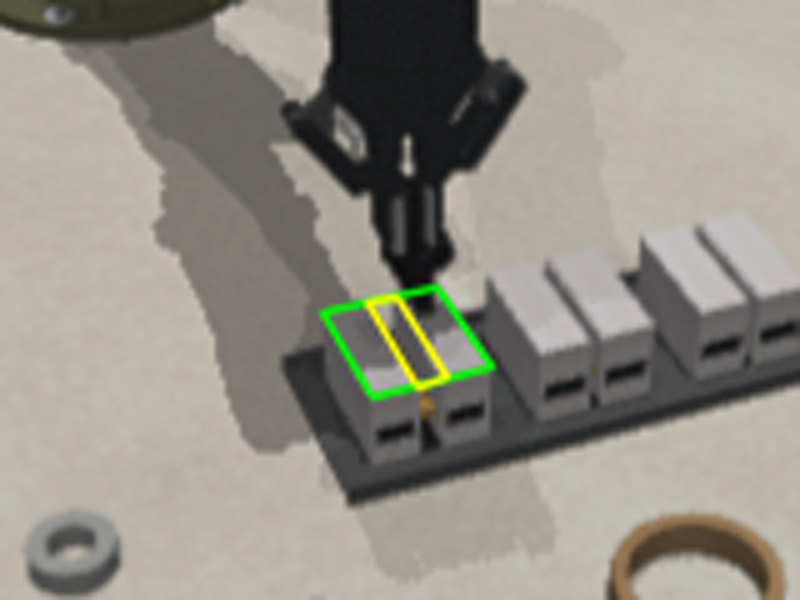

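View pics/o5side.png

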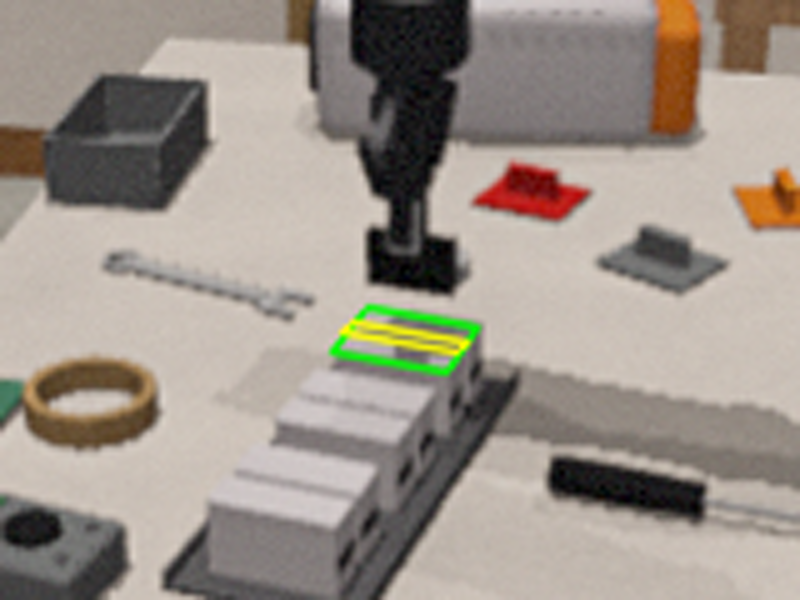

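```bash
python3 - <<'E'
import cv2
w=cv2.imread('pics/wrist5.png')
cv2.imwrite('pics/crop5.png',cv2.resize(w[130:310,215:355],(622,800)[0:2] if 0 else (466,600),interpolation=cv2.INTER_CUBIC))
g=w.sum(2)
for r in (165,180,190,200,205,210,220,230,240): print(r,[(c,int(g[r,c])) for c in range(266,304,1)][::1] if r in(180,205,230) else '')
E
```

```text
165 
180 [(266, 699), (267, 698), (268, 697), (269, 691), (270, 708), (271, 510), (272, 539), (273, 569), (274, 393), (275, 214), (276, 0), (277, 286), (278, 247), (279, 510), (280, 471), (281, 477), (282, 441), (283, 232), (284, 248), (285, 264), (286, 216), (287, 221), (288, 227), (289, 221), (290, 221), (291, 223), (292, 227), (293, 238), (294, 80), (295, 231), (296, 179), (297, 539), (298, 615), (299, 561), (300, 531), (301, 710), (302, 695), (303, 687)]
190 
200 
205 [(266, 673), (267, 670), (268, 670), (269, 671), (270, 731), (271, 206), (272, 0), (273, 16), (274, 26), (275, 25), (276, 25), (277, 31), (278, 21), (279, 27), (280, 26), (281, 27), (282, 27), (283, 21), (284, 27), (285, 24), (286, 30), (287, 18), (288, 30), (289, 28), (290, 30), (291, 26), (292, 25), (293, 4), (294, 113), (295, 239), (296, 247), (297, 380), (298, 360), (299, 345), (300, 396), (301, 435), (302, 422), (303, 419)]
210 
220 
230 [(266, 382), (267, 382), (268, 406), (269, 286), (270, 12), (271, 34), (272, 42), (273, 44), (274, 44), (275, 37), (276, 40), (277, 46), (278, 30), (279, 36), (280, 31), (281, 37), (282, 36), (283, 31), (284, 31), (285, 39), (286, 38), (287, 34), (288, 31), (289, 40), (290, 37), (291, 37), (292, 40), (293, 32), (294, 21), (295, 0), (296, 343), (297, 348), (298, 330), (299, 323), (300, 373), (301, 367), (302, 361), (303, 359)]
240
```

View pics/crop5.png

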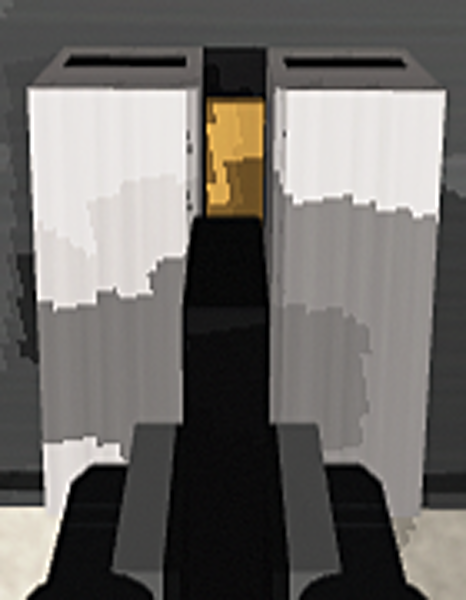

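```bash
python3 - <<'E'
from ov import *
s=readout.observe();p=eyes.read_camera('wrist')
R=np.array(s['tcp_rot']);t=np.array(s['tool_pos'])
print('t',s['clock'],t)
for x in(.03,.0225,.015):
  for y in(-.005,0,.005):
    print(x,y,proj(p,t+R@np.array([x,y,.194-.132])).round(1))
im=cv2.cvtColor(p['pixels'],cv2.COLOR_RGB2BGR).astype(int).sum(2)
c,sn=np.cos(np.radians(-10.3)),np.sin(np.radians(-10.3))
for dx in(.0,.03):
  print('gap mouth',[proj(p,[.5847+dx*c-y*sn,-.0797+dx*sn+y*c,.056])[0].round(1).tolist() for y in(-.0085,0,.0085)])
T=np.array(p['world_from_camera']);print('cam in tool',R.T@(T[:3,3]-t), (R.T@T[:3,:3]).round(3).tolist())
E
```

```text
t 6.55 [ 0.58434665 -0.07724202  0.19540396]
0.03 -0.005 [[271.3 218.9]]
0.03 0 [[284.7 218.9]]
0.03 0.005 [[298.2 218.9]]
0.0225 -0.005 [[271.5 237.7]]
0.0225 0 [[284.7 237.7]]
0.0225 0.005 [[297.9 237.6]]
0.015 -0.005 [[271.7 255.8]]
0.015 0 [[284.7 255.8]]
0.015 0.005 [[297.7 255.8]]
gap mouth [[302.5, 222.2], [288.2, 222.2], [273.8, 222.1]]
gap mouth [[303.5, 172.5], [288.6, 172.5], [273.6, 172.4]]
cam in tool [ 0.07603895 -0.00079511 -0.07014993] [[-0.0, 0.955, 0.296], [1.0, 0.0, 0.0], [0.0, 0.296, -0.955]]
```

In this one image the gap-mouth centre is at column 285.7 and the spacer centre at 282.8, so the spacer needs about +1.8 mm in tool y. I'll correct that while lowering to just above the mouth, then recheck.

>>> move_arm:
  rows:
    - {"claw": 1,"x": 0.003,"y": 0.007,"z": 0.11,"wx": 0,"wy": 0.002,"wz": 0}
    - {"claw": 1,"x": 0.003,"y": 0.007,"z": 0.11,"wx": 0,"wy": 0.002,"wz": 0}
    - {"claw": 1,"x": 0.003,"y": 0.007,"z": 0.11,"wx": 0,"wy": 0.002,"wz": 0}

```text
clock: 6.98
tool_pos: [0.5851, -0.0786, 0.1689]
tcp_rot: [[0.985, -0.175, 0.004], [-0.175, -0.985, 0.001], [0.003, -0.001, -1.0]]
force: [0.2, 0.8, -0.9]
gripper_width: 0.0087
```

```bash
python3 - <<'E'
from ov import *
rel([.5847,-.0797,.133],-10.3)
p=eyes.read_camera('wrist'); save(p,'wrist6')
w=cv2.imread('pics/wrist6.png')
cv2.imwrite('pics/crop6.png',cv2.resize(w[110:290,205:365],(712,800) if 0 else (533,600),interpolation=cv2.INTER_CUBIC))
p=eyes.read_camera('scene'); save(p,'scene6');u,v=proj(p,[.5847,-.0797,.08])[0].astype(int)
w=cv2.imread('pics/scene6.png')
cv2.imwrite('pics/crop6s.png',cv2.resize(w[v-45:v+45,u-60:u+60],(800,600),interpolation=cv2.INTER_CUBIC))
rel([.5847,-.0797,.133],-10.3)
E
```

```text
t 6.97 at [ 0.5851 -0.0786  0.1689] w 0.0087 F [ 0.2  0.8 -0.9]
shift [-0.001  0.005  0.144] turn [-0.001 -0.002  0.002] rows>= 1.0
t 7.08 at [ 0.5854 -0.0791  0.1692] w 0.0092 F [-0.2  0.4 -0.8]
shift [-0.003  0.003  0.145] turn [-0.001 -0.002  0.002] rows>= 1.0
```

View pics/crop6.png

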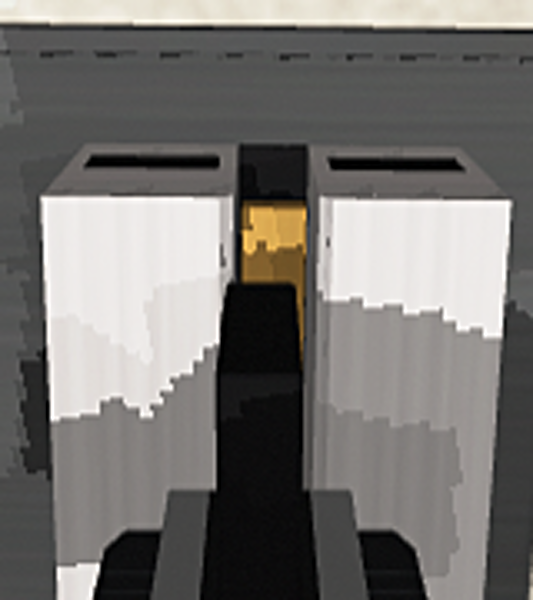

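View pics/crop6s.png

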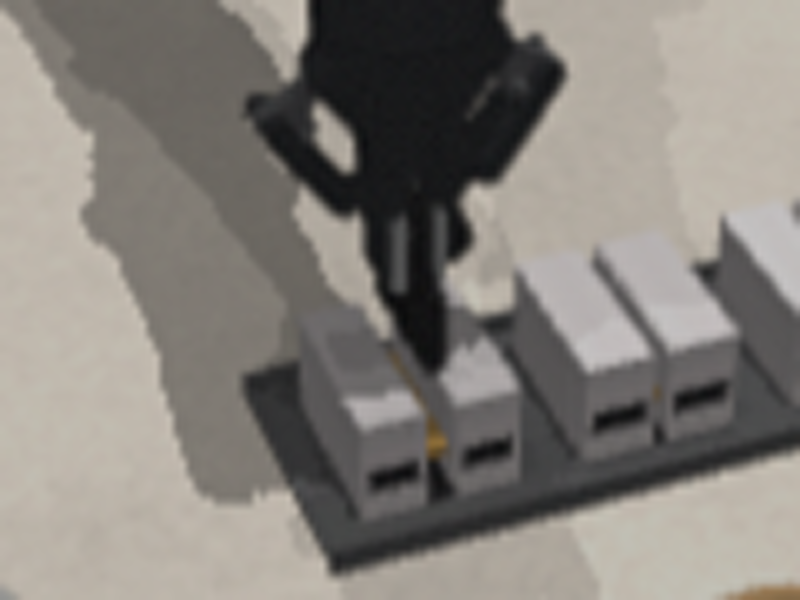

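The gap centre is about 1.8 mm to the right of the spacer still, so the first shift was eaten by noise in the pose reading. I'll shift again and recheck.

>>> move_arm:
  rows:
    - {"claw": 1,"x": -0.002,"y": 0.008,"z": 0.01,"wx": 0,"wy": -0.002,"wz": 0}
    - {"claw": 1,"x": -0.002,"y": 0.008,"z": 0.01,"wx": 0,"wy": -0.002,"wz": 0}

```text
clock: 7.32
tool_pos: [0.5846, -0.0813, 0.167]
tcp_rot: [[0.984, -0.176, 0.001], [-0.176, -0.984, 0.001], [0.001, -0.001, -1.0]]
force: [-0.7, 0.1, -0.5]
gripper_width: 0.0087
```

```bash
python3 - <<'E'
from ov import *
rel([.5847,-.0797,.133],-10.3)
p=eyes.read_camera('wrist'); save(p,'wrist7')
w=cv2.imread('pics/wrist7.png')
cv2.imwrite('pics/crop7.png',cv2.resize(w[110:290,205:365],(533,600),interpolation=cv2.INTER_CUBIC))
g=w.astype(int).sum(2)
for r in (185,190,197,205,215,225,235,245): print(r,[int(g[r,c]) for c in range(266,306)])
E
```

```text
t 7.33 at [ 0.5846 -0.0813  0.167 ] w 0.0087 F [-0.7  0.1 -0.5]
shift [-0.001 -0.006  0.136] turn [-0.001 -0.     0.001] rows>= 1.0
185 [556, 571, 606, 280, 213, 251, 7, 224, 490, 439, 435, 444, 480, 477, 487, 312, 342, 255, 268, 213, 216, 217, 218, 224, 236, 259, 21, 243, 218, 547, 623, 599, 505, 661, 719, 704, 698, 698, 695, 696]
190 [297, 587, 613, 290, 211, 255, 20, 244, 199, 469, 443, 453, 187, 251, 264, 274, 226, 232, 239, 236, 233, 230, 235, 233, 238, 256, 21, 251, 199, 393, 609, 566, 562, 689, 712, 701, 698, 698, 695, 697]
197 [503, 519, 551, 274, 218, 270, 0, 18, 19, 23, 33, 18, 23, 35, 22, 26, 23, 22, 23, 24, 20, 25, 20, 22, 28, 21, 11, 4, 233, 388, 467, 439, 409, 497, 746, 713, 699, 696, 697, 698]
205 [510, 522, 540, 427, 215, 187, 1, 26, 17, 30, 31, 28, 31, 34, 26, 26, 23, 26, 27, 25, 32, 28, 21, 25, 24, 26, 24, 0, 140, 421, 386, 366, 348, 450, 446, 441, 438, 438, 431, 442]
215 [509, 530, 573, 275, 122, 0, 23, 31, 17, 26, 28, 24, 33, 30, 30, 29, 27, 26, 30, 27, 28, 28, 31, 29, 28, 27, 22, 22, 0, 214, 410, 328, 376, 450, 445, 442, 437, 433, 438, 446]
225 [328, 335, 356, 222, 26, 58, 71, 72, 73, 72, 60, 70, 68, 72, 70, 69, 72, 74, 71, 69, 74, 69, 71, 72, 68, 75, 72, 69, 54, 5, 431, 372, 397, 455, 441, 438, 436, 440, 444, 450]
235 [327, 336, 359, 226, 4, 34, 36, 41, 27, 39, 28, 36, 39, 36, 34, 35, 36, 35, 38, 31, 38, 37, 36, 37, 40, 41, 39, 34, 24, 0, 397, 344, 372, 389, 383, 378, 384, 375, 384, 389]
245 [328, 335, 347, 316, 0, 31, 38, 37, 41, 34, 42, 36, 40, 39, 36, 40, 42, 38, 38, 35, 37, 34, 39, 38, 38, 31, 41, 37, 18, 48, 391, 333, 386, 389, 381, 378, 378, 385, 388, 396]
```

View pics/crop7.png

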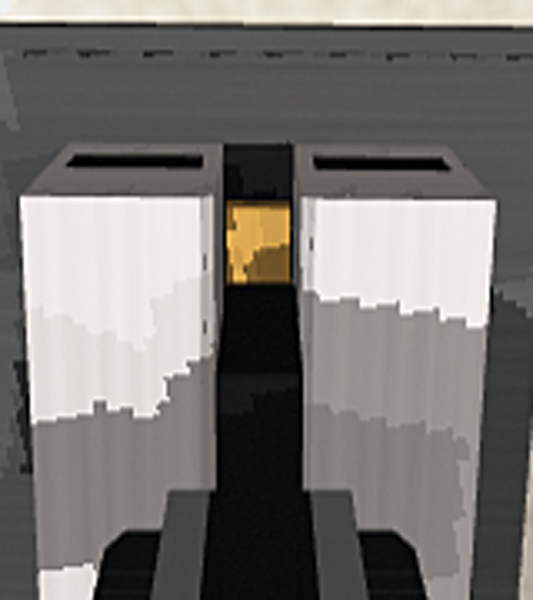

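Now centred: spacer at 272–293, gap mouth about 266–298. I'll insert it.

>>> move_arm:
  rows:
    - {"claw": 1,"x": 0,"y": 0,"z": 0.03,"wx": 0,"wy": 0,"wz": 0}
    - {"claw": 1,"x": 0,"y": 0,"z": 0.06,"wx": 0,"wy": 0,"wz": 0}
    - {"claw": 1,"x": 0,"y": 0,"z": 0.09,"wx": 0,"wy": 0,"wz": 0}
    - {"claw": 1,"x": 0,"y": 0,"z": 0.11,"wx": 0,"wy": 0,"wz": 0}
    - {"claw": 1,"x": 0,"y": 0,"z": 0.11,"wx": 0,"wy": 0,"wz": 0}

```text
clock: 8.0
tool_pos: [0.5844, -0.0811, 0.1388]
tcp_rot: [[0.984, -0.176, -0.0], [-0.176, -0.984, 0.001], [-0.0, -0.001, -1.0]]
force: [0.7, 0.0, -0.3]
gripper_width: 0.009
```

```bash
python3 - <<'E'
from ov import *
rel([.5847,-.0797,.133],-10.3)
p=eyes.read_camera('wrist'); save(p,'wrist8')
w=cv2.imread('pics/wrist8.png')
a=cv2.resize(w[90:270,205:365],(400,450),interpolation=cv2.INTER_CUBIC)
p=eyes.read_camera('scene'); save(p,'scene8');u,v=proj(p,[.5847,-.0797,.08])[0].astype(int)
w=cv2.imread('pics/scene8.png')
cv2.imwrite('pics/crop8.png',np.hstack([a,cv2.resize(w[v-45:v+45,u-40:u+40],(400,450),interpolation=cv2.INTER_CUBIC)]))
rel([.5847,-.0797,.133],-10.3)
E
```

```text
t 8.0 at [ 0.5844 -0.0811  0.1388] w 0.009 F [ 0.7  0.  -0.3]
shift [ 0.    -0.006  0.023] turn [-0.001  0.     0.001] rows>= 1.0
t 8.1 at [ 0.5846 -0.0812  0.1394] w 0.0089 F [-0.  -0.1  0.5]
shift [-0.001 -0.006  0.026] turn [-0.001 -0.     0.001] rows>= 1.0
```

View pics/crop8.png

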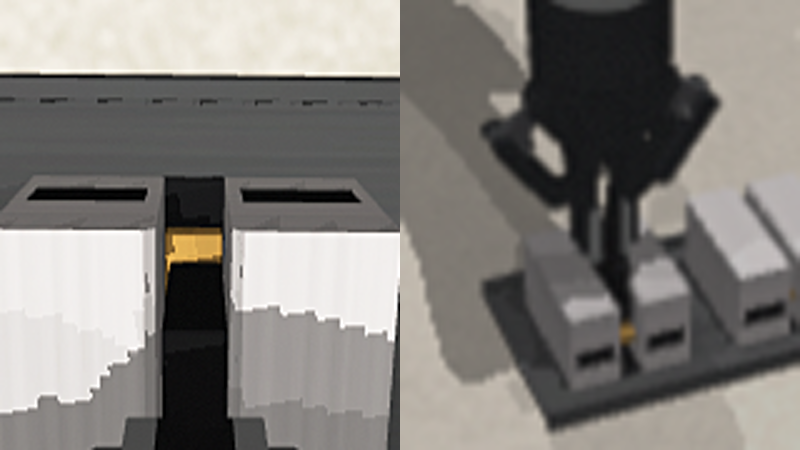

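The spacer is inside the gap and there is no contact force. Continue down to the seat.

>>> move_arm:
  rows:
    - {"claw": 1,"x": 0,"y": 0,"z": 0.015,"wx": 0,"wy": 0,"wz": 0}
    - {"claw": 1,"x": 0,"y": 0,"z": 0.028,"wx": 0,"wy": 0,"wz": 0}
    - {"claw": 1,"x": 0,"y": 0,"z": 0.028,"wx": 0,"wy": 0,"wz": 0}

```text
clock: 8.48
tool_pos: [0.5847, -0.0812, 0.1324]
tcp_rot: [[0.984, -0.176, 0.001], [-0.176, -0.984, 0.001], [0.001, -0.001, -1.0]]
force: [-0.3, -1.3, 1.3]
gripper_width: 0.0091
```

```bash
python3 - <<'E'
from ov import *
rel([.5847,-.0812,.133],-10.3)
p=eyes.read_camera('side'); save(p,'side9');u,v=proj(p,[.5847,-.0797,.08])[0].astype(int)
w=cv2.imread('pics/side9.png')
cv2.imwrite('pics/crop9.png',cv2.resize(w[v-45:v+45,u-60:u+60],(800,600),interpolation=cv2.INTER_CUBIC))
rel([.5847,-.0812,.133],-10.3)
E
```

```text
t 8.47 at [ 0.5847 -0.0812  0.1324] w 0.0091 F [-0.3 -1.3  1.3]
shift [-0.     0.    -0.003] turn [-0.001 -0.     0.001] rows>= 1.0
t 8.53 at [ 0.5847 -0.0812  0.1325] w 0.0092 F [-0.4  0.3  1.3]
shift [ 0.     0.    -0.002] turn [-0.001 -0.     0.001] rows>= 1.0
```

View pics/crop9.png

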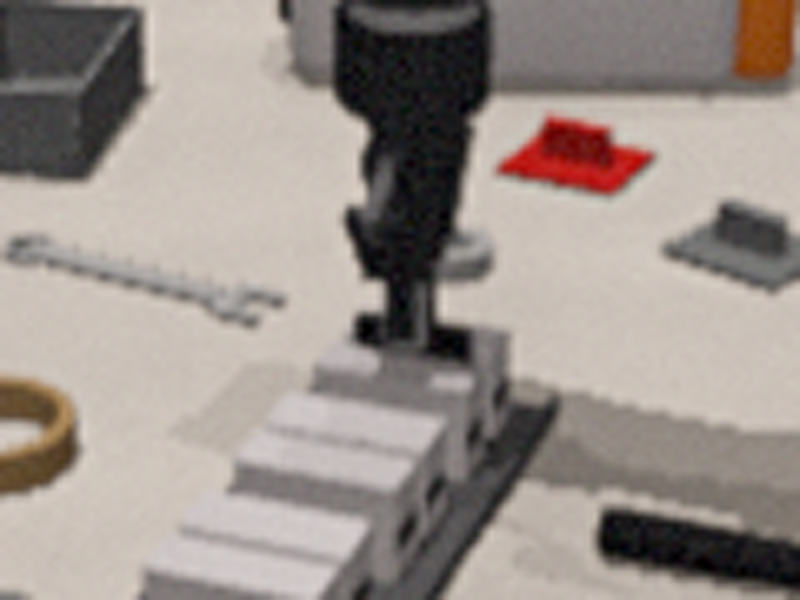

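The force rose to about +1.3 N from −0.7 N, so it's on the seat and the spacer stands proud. Release and lift.

>>> move_arm:
  rows:
    - {"claw": 0.4,"x": 0,"y": 0,"z": 0,"wx": 0,"wy": 0,"wz": 0}
    - {"claw": 0.4,"x": 0,"y": 0,"z": 0,"wx": 0,"wy": 0,"wz": 0}
    - {"claw": 0.4,"x": 0,"y": 0,"z": 0,"wx": 0,"wy": 0,"wz": 0}
    - {"claw": 0.4,"x": 0,"y": 0,"z": 0,"wx": 0,"wy": 0,"wz": 0}
    - {"claw": 0.4,"x": 0,"y": 0,"z": -0.2,"wx": 0,"wy": 0,"wz": 0}
    - {"claw": 0.4,"x": 0,"y": 0,"z": -0.4,"wx": 0,"wy": 0,"wz": 0}
    - {"claw": 0.4,"x": 0,"y": 0,"z": -0.4,"wx": 0,"wy": 0,"wz": 0}
    - {"claw": 0.4,"x": 0,"y": 0,"z": -0.4,"wx": 0,"wy": 0,"wz": 0}

```text
clock: 9.52
tool_pos: [0.5843, -0.0811, 0.2322]
tcp_rot: [[0.984, -0.176, 0.001], [-0.176, -0.984, 0.001], [0.001, -0.001, -1.0]]
force: [0.9, -0.2, -0.0]
gripper_width: 0.0513
```

```bash
python3 - <<'E'
from ov import *
import pickle
rel([.5847,-.0812,.133],-10.3)
p=eyes.read_camera('wrist'); save(p,'wrist10'); pickle.dump(p,open('w10.pkl','wb'))
w=cv2.imread('pics/wrist10.png')
cv2.imwrite('pics/crop10.png',cv2.resize(w[100:310,180:400],(628,600),interpolation=cv2.INTER_CUBIC))
rel([.421,-.328,.21],0)
p=eyes.read_camera('scene'); print([(np.round(d['centre'],3).tolist(),round(d['confidence'],2)) for d in eyes.look_for(p,'tile')])
p=eyes.read_camera('side'); print([(np.round(d['centre'],3).tolist(),round(d['confidence'],2)) for d in eyes.look_for(p,'tile')])
E
```

```text
t 9.53 at [ 0.5843 -0.0811  0.2322] w 0.0513 F [ 0.9 -0.2 -0. ]
shift [0.002 0.001 0.397] turn [-0.001 -0.     0.001] rows>= 2.0
t 9.57 at [ 0.584  -0.081   0.2315] w 0.0508 F [0.6 0.  0.8]
shift [-0.468  1.087  0.085] turn [-0.001  0.    -0.088] rows>= 5.0
[([0.334, -0.469, 0.006], 0.87), ([0.438, -0.338, 0.004], 0.57)]
[([0.332, -0.455, 0.005], 0.67), ([0.534, -0.446, 0.007], 0.49), ([0.422, -0.33, 0.005], 0.45)]
```

View pics/crop10.png

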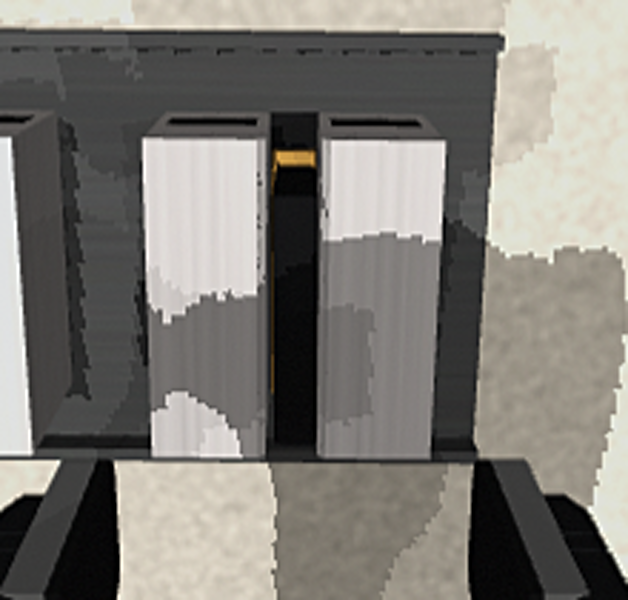

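```bash
python3 - <<'E'
from h import *
import pickle; p=pickle.load(open('w10.pkl','rb'))
Q=np.array([[142,140],[446,140],[431,458],[152,458]])/2.855+[180,100]-.3
X=pix2plane(p,Q,.056);print(X.round(4).tolist(),X.mean(0),[round(np.linalg.norm(X[i]-X[(i+1)%4]),4) for i in range(4)])
for a,b in((3,0),(2,1)): print(np.degrees(np.arctan2(*(X[b]-X[a])[[1,0]])))
# spacer top z=.07: far end & near end
S=np.array([[273,195],[317,195],[318,447],[271,447]])/2.855+[180,100]
print(pix2plane(p,S[:2],.07).mean(0),pix2plane(p,S[2:],.07).mean(0))
E
```

```text
[[0.6291, -0.0526, 0.056], [0.6168, -0.1214, 0.056], [0.538, -0.1068, 0.056], [0.5503, -0.0376, 0.056]] [ 0.58353368 -0.07960235  0.056     ] [np.float64(0.0699), np.float64(0.0801), np.float64(0.0703), np.float64(0.0801)]
-10.73952754619648
-10.447634171404195
[ 0.61278124 -0.08559148  0.07      ] [ 0.55313902 -0.07483277  0.07      ]
```

The spacer stands in the gap, measured centred within about 1 mm of the pair. Next, the grey tile.

>>> move_arm:
  rows:
    - {"claw": 0.2,"x": -0.43,"y": 0.98,"z": 0.08,"wx": 0,"wy": 0,"wz": 0}
    - {"claw": 0.2,"x": -0.43,"y": 0.98,"z": 0.08,"wx": 0,"wy": 0,"wz": 0}
    - {"claw": 0.2,"x": -0.43,"y": 0.98,"z": 0.08,"wx": 0,"wy": 0,"wz": 0}
    - {"claw": 0.2,"x": -0.43,"y": 0.98,"z": 0.08,"wx": 0,"wy": 0,"wz": 0}
    - {"claw": 0.2,"x": -0.43,"y": 0.98,"z": 0.08,"wx": 0,"wy": 0,"wz": 0}
    - {"claw": 0.2,"x": -0.43,"y": 0.98,"z": 0.08,"wx": 0,"wy": 0,"wz": 0}

```text
clock: 10.52
tool_pos: [0.4345, -0.3043, 0.2109]
tcp_rot: [[0.984, -0.179, -0.002], [-0.179, -0.984, 0.001], [-0.002, -0.001, -1.0]]
force: [-0.4, 0.1, -0.5]
gripper_width: 0.0682
```

```bash
python3 - <<'E'
from ov import *
import pickle
rel([.43,-.333,.21],0)
p=eyes.read_camera('wrist'); save(p,'wrist11'); pickle.dump(p,open('w11.pkl','wb'))
print([(np.round(d['centre'],3).tolist(),round(d['confidence'],2)) for d in eyes.look_for(p,'tile')])
E
```

```text
t 10.53 at [ 0.4345 -0.3043  0.2109] w 0.0682 F [-0.4  0.1 -0.5]
shift [0.003 0.116 0.003] turn [-0.001  0.001 -0.09 ] rows>= 1.0
[([0.43, -0.34, 0.003], 0.86), ([0.519, -0.439, 0.01], 0.74), ([0.338, -0.46, 0.004], 0.63)]
```

View pics/wrist11.png

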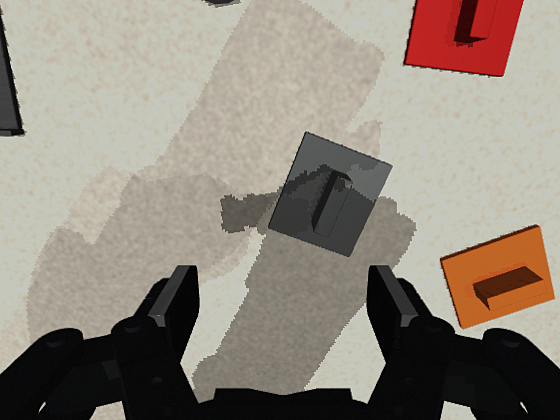

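The grey tile has corners at (306,132), (392,165), (349,256) and (268,227). The red tile (463,35) and orange tile (497,275) are separate. I'll fit its pose.

```bash
cat > tf.py <<'E'
from ov import *
from scipy.optimize import least_squares
def fit(p,Q,z,x0):
    L=np.array([[.04,.035],[.04,-.035],[-.04,-.035],[-.04,.035]])
    def m(v):
        c,s=np.cos(v[2]),np.sin(v[2]);return proj(p,np.c_[L[:,0]*c-L[:,1]*s+v[0],L[:,0]*s+L[:,1]*c+v[1],np.full(4,z)])
    r=least_squares(lambda v:(m(v)-Q).ravel(),x0);return r.x,r.fun.reshape(-1,2).round(1).tolist()
E
python3 - <<'E'
from tf import *
import pickle; p=pickle.load(open('w11.pkl','rb'))
g=cv2.cvtColor(p['pixels'],cv2.COLOR_RGB2GRAY)
Q=np.array([[306,132],[392,165],[349,256],[268,227]],np.float32)
Q=cv2.cornerSubPix(g,Q.reshape(-1,1,2).copy(),(4,4),(-1,-1),(3,30,.01)).reshape(-1,2);print(Q.tolist())
X=pix2plane(p,Q,.006);print(X.round(4).tolist(),X.mean(0),[round(np.linalg.norm(X[i]-X[(i+1)%4]),4) for i in range(4)])
v,f=fit(p,Q,.006,[X.mean(0)[0],X.mean(0)[1],-.6]);print(v,np.degrees(v[2]),f)
im=cv2.cvtColor(p['pixels'],cv2.COLOR_RGB2BGR)
box(p,im,rect(.04,.035,.006),(v[0],v[1],0),np.degrees(v[2]),(0,255,0))
box(p,im,rect(.022,.006,.03),(v[0],v[1],0),np.degrees(v[2]),(0,255,255))
cv2.imwrite('pics/crop11.png',cv2.resize(im[110:280,240:420],(635,600),interpolation=cv2.INTER_CUBIC))
rel([v[0],v[1],.16],np.degrees(v[2]))
E
```

```text
[[305.2283935546875, 130.62222290039062], [392.59228515625, 165.6526336669922], [348.302734375, 256.9002990722656], [267.38916015625, 227.63278198242188]]
[[0.4783, -0.3278, 0.006], [0.4414, -0.3875, 0.006], [0.3737, -0.3456, 0.006], [0.4098, -0.2866, 0.006]] [ 0.4257864  -0.33689828  0.006     ] [np.float64(0.0702), np.float64(0.0796), np.float64(0.0692), np.float64(0.0799)]
[ 0.42576945 -0.33688818 -0.54929933] -31.472533278366317 [[0.2, 0.2], [0.1, -0.3], [0.3, 0.3], [-0.6, -0.0]]
t 10.62 at [ 0.4364 -0.3019  0.2109] w 0.0682 F [-0.3  0.4  0.4]
shift [-0.017  0.146  0.204] turn [-0.001  0.001  0.187] rows>= 3.0
```

View pics/crop11.png

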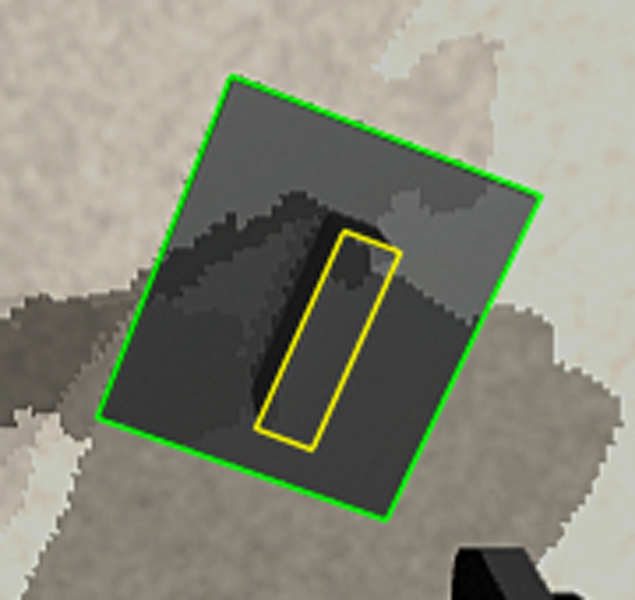

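>>> move_arm:
  rows:
    - {"claw": 0.4,"x": -0.017,"y": 0.146,"z": 0.2,"wx": -0.001,"wy": 0.001,"wz": 0.187}
    - {"claw": 0.4,"x": -0.017,"y": 0.146,"z": 0.2,"wx": -0.001,"wy": 0.001,"wz": 0.187}
    - {"claw": 0.4,"x": -0.017,"y": 0.146,"z": 0.2,"wx": -0.001,"wy": 0.001,"wz": 0.187}
    - {"claw": 0.4,"x": -0.017,"y": 0.146,"z": 0.2,"wx": -0.001,"wy": 0.001,"wz": 0.187}

```text
clock: 11.12
tool_pos: [0.4273, -0.3357, 0.1612]
tcp_rot: [[0.857, -0.516, 0.001], [-0.516, -0.857, -0.0], [0.001, -0.001, -1.0]]
force: [-0.5, 0.5, 0.4]
gripper_width: 0.0511
```

```bash
python3 - <<'E'
from tf import *
rel([.4258,-.3369,.083],-31.47)
p=eyes.read_camera('wrist'); im=cv2.cvtColor(p['pixels'],cv2.COLOR_RGB2BGR)
box(p,im,rect(.04,.035,.006),(.4258,-.3369,0),-31.47,(0,255,0))
box(p,im,rect(.022,.006,.03),(.4258,-.3369,0),-31.47,(0,255,255))
cv2.imwrite('pics/w12.png',im)
rel([.4258,-.3369,.083],-31.47)
E
```

```text
t 11.12 at [ 0.4273 -0.3357  0.1612] w 0.0511 F [-0.5  0.5  0.4]
shift [-0.003  0.007  0.313] turn [-0.    -0.001  0.004] rows>= 2.0
t 11.18 at [ 0.427  -0.3359  0.1614] w 0.0513 F [ 0.2 -0.3 -0.1]
shift [-0.003  0.006  0.313] turn [-0.    -0.001  0.003] rows>= 2.0
```

View pics/w12.png

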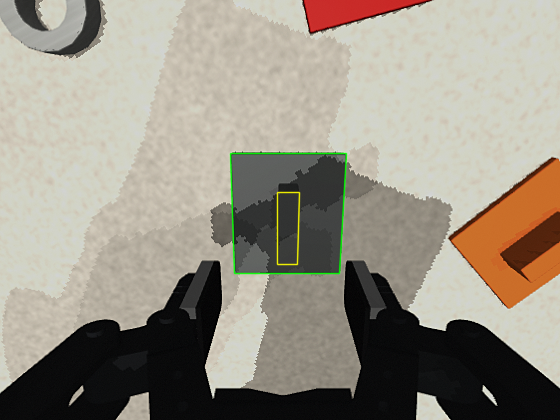

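>>> move_arm:
  force: 60
  rows:
    - {"claw": 0.4,"x": -0.003,"y": 0.011,"z": 0.15,"wx": 0,"wy": -0.001,"wz": 0.003}
    - {"claw": 0.4,"x": -0.003,"y": 0.011,"z": 0.28,"wx": 0,"wy": -0.001,"wz": 0.003}
    - {"claw": 0.4,"x": -0.003,"y": 0.011,"z": 0.31,"wx": 0,"wy": -0.001,"wz": 0.003}
    - {"claw": 0.4,"x": -0.003,"y": 0.011,"z": 0.31,"wx": 0,"wy": -0.001,"wz": 0.003}
    - {"claw": 1,"x": -0.003,"y": 0.011,"z": 0.31,"wx": 0,"wy": -0.001,"wz": 0.003}
    - {"claw": 1,"x": -0.003,"y": 0.011,"z": 0.31,"wx": 0,"wy": -0.001,"wz": 0.003}
    - {"claw": 1,"x": -0.003,"y": 0.011,"z": 0.31,"wx": 0,"wy": -0.001,"wz": 0.003}
    - {"claw": 1,"x": -0.003,"y": 0.011,"z": 0.31,"wx": 0,"wy": -0.001,"wz": 0.003}
    - {"claw": 1,"x": -0.003,"y": 0.011,"z": 0.31,"wx": 0,"wy": -0.001,"wz": 0.003}

```text
clock: 12.3
tool_pos: [0.4255, -0.3382, 0.0851]
tcp_rot: [[0.853, -0.522, 0.001], [-0.522, -0.853, -0.0], [0.001, -0.001, -1.0]]
force: [-0.9, 0.3, 6.7]
gripper_width: 0.0106
```

```bash
python3 - <<'E'
from tf import *
rel([.4258,-.3369,.083],-31.47)
E
```

```text
t 12.3 at [ 0.4255 -0.3382  0.0851] w 0.0106 F [-0.9  0.3  6.7]
shift [-0.002 -0.005  0.008] turn [-0.    -0.001  0.   ] rows>= 1.0
```

>>> move_arm:
  rows:
    - {"claw": 1,"x": 0,"y": 0,"z": -0.1,"wx": 0,"wy": 0,"wz": 0}
    - {"claw": 1,"x": 0,"y": 0,"z": -0.35,"wx": 0,"wy": 0,"wz": 0}
    - {"claw": 1,"x": 0,"y": 0,"z": -0.6,"wx": 0,"wy": 0,"wz": 0}
    - {"claw": 1,"x": 0,"y": 0,"z": -0.6,"wx": 0,"wy": 0,"wz": 0}

```text
clock: 12.8
tool_pos: [0.4266, -0.3399, 0.2404]
tcp_rot: [[0.853, -0.522, 0.009], [-0.522, -0.853, -0.006], [0.011, 0.0, -1.0]]
force: [1.0, -0.5, -0.7]
gripper_width: 0.0107
```

```bash
python3 - <<'E'
from tf import *
import pickle
rel([.52,-.18,.235],-18)
p=eyes.read_camera('wrist'); save(p,'wrist13'); pickle.dump(p,open('w13.pkl','wb'))
E
```

```text
t 12.8 at [ 0.4266 -0.3399  0.2404] w 0.0107 F [ 1.  -0.5 -0.7]
shift [-0.016 -0.741  0.021] turn [ 0.001 -0.005 -0.118] rows>= 3.0
```

View pics/wrist13.png

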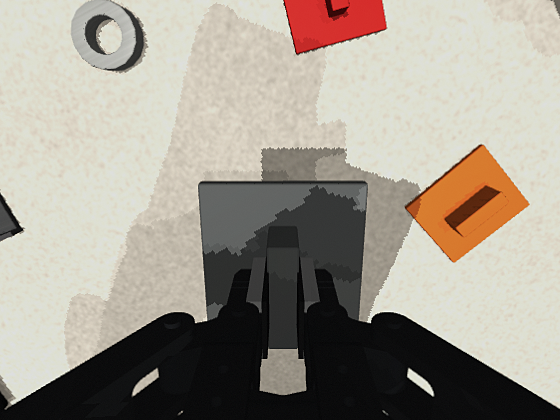

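The tile is held square (edge columns 199–367, centred at 283). I'll carry it to the pair.

>>> move_arm:
  rows:
    - {"claw": 1,"x": -0.004,"y": -0.18,"z": 0.01,"wx": 0.001,"wy": -0.005,"wz": -0.03}
    - {"claw": 1,"x": -0.008,"y": -0.37,"z": 0.01,"wx": 0.001,"wy": -0.005,"wz": -0.06}
    - {"claw": 1,"x": -0.012,"y": -0.56,"z": 0.01,"wx": 0.001,"wy": -0.005,"wz": -0.09}
    - {"claw": 1,"x": -0.016,"y": -0.741,"z": 0.02,"wx": 0.001,"wy": -0.005,"wz": -0.118}
    - {"claw": 1,"x": -0.016,"y": -0.741,"z": 0.02,"wx": 0.001,"wy": -0.005,"wz": -0.118}

```text
clock: 13.48
tool_pos: [0.5205, -0.1739, 0.231]
tcp_rot: [[0.954, -0.3, -0.004], [-0.3, -0.954, 0.006], [-0.006, -0.004, -1.0]]
force: [-0.6, -0.9, -0.4]
gripper_width: 0.0107
```

```bash
python3 - <<'E'
from tf import *
rel([.584,-.081,.2],-10.4)
E
```

```text
t 13.47 at [ 0.5205 -0.1739  0.231 ] w 0.0107 F [-0.6 -0.9 -0.4]
shift [ 0.131 -0.43   0.125] turn [-0.002  0.003 -0.062] rows>= 2.0
```

>>> move_arm:
  rows:
    - {"claw": 1,"x": 0.06,"y": -0.2,"z": 0.06,"wx": -0.002,"wy": 0.003,"wz": -0.03}
    - {"claw": 1,"x": 0.1,"y": -0.33,"z": 0.12,"wx": -0.002,"wy": 0.003,"wz": -0.05}
    - {"claw": 1,"x": 0.131,"y": -0.43,"z": 0.125,"wx": -0.002,"wy": 0.003,"wz": -0.062}
    - {"claw": 1,"x": 0.131,"y": -0.43,"z": 0.125,"wx": -0.002,"wy": 0.003,"wz": -0.062}
    - {"claw": 1,"x": 0.131,"y": -0.43,"z": 0.125,"wx": -0.002,"wy": 0.003,"wz": -0.062}

```text
clock: 14.1
tool_pos: [0.5834, -0.0827, 0.2004]
tcp_rot: [[0.983, -0.182, 0.0], [-0.182, -0.983, -0.0], [0.0, 0.0, -1.0]]
force: [-0.8, -0.9, -0.4]
gripper_width: 0.0104
```

```bash
python3 - <<'E'
from tf import *
import pickle
rel([.584,-.081,.165],-10.4)
p=eyes.read_camera('wrist'); save(p,'wrist14'); pickle.dump(p,open('w14.pkl','wb'))
p=eyes.read_camera('scene'); save(p,'scene14')
rel([.584,-.081,.165],-10.4)
E
```

```text
t 14.1 at [ 0.5834 -0.0827  0.2004] w 0.0104 F [-0.8 -0.9 -0.4]
shift [ 0.001 -0.007  0.142] turn [ 0.    -0.    -0.001] rows>= 1.0
t 14.2 at [ 0.5833 -0.0828  0.2006] w 0.0106 F [-0.9 -0.6 -0.1]
shift [ 0.001 -0.008  0.142] turn [ 0.    -0.    -0.001] rows>= 1.0
```

View pics/wrist14.png

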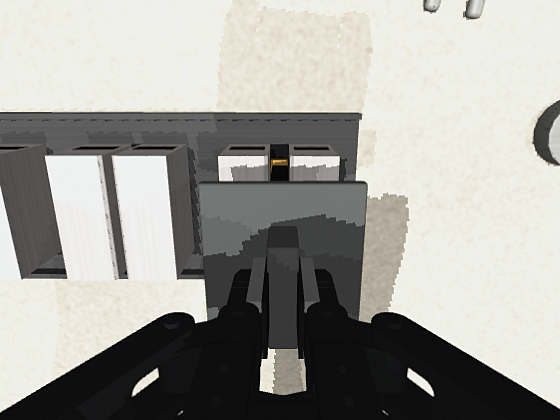

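View pics/scene14.png

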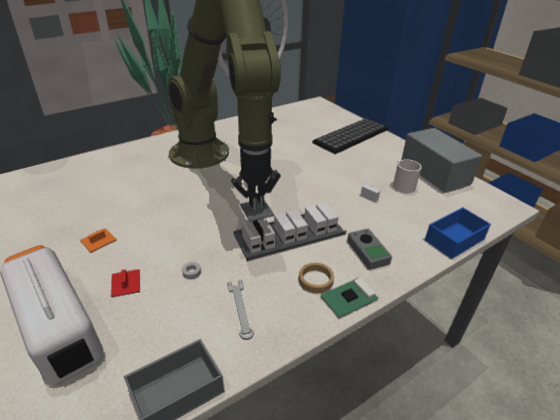

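```bash
python3 - <<'E'
from h import *
import pickle; p=pickle.load(open('w14.pkl','rb'))
g=p['pixels'].astype(int).sum(2)
print([int(g[r,215]) for r in range(176,190)]); print([int(g[r,230]) for r in range(148,162)]); print([int(g[158,c]) for c in range(212,224)],[int(g[158,c]) for c in range(336,350)],[int(g[200,c]) for c in range(194,206)],[int(g[200,c]) for c in range(360,372)])
u=np.array([np.cos(np.radians(-10.4)),np.sin(np.radians(-10.4)),0]);v=np.array([-u[1],u[0],0])
c=np.array([.5834,-.0827,0])
for n,uv,z in(('tile far top edge',(283,182),.1213),('tile far bottom? edge',(283,184.5),.1153),('pair far edge',(281,154.5),.056),('tileL',(200.5,200),.1213),('tileR',(366,200),.1213),('pairL',(218,158),.056),('pairR',(343.5,158),.056)):
    X=pix2plane(p,uv,z)[0]-c; print(n,round(X@u,4),round(X@v,4))
E
```

```text
[264, 267, 262, 269, 249, 153, 116, 186, 283, 331, 355, 354, 356, 350]
[40, 108, 284, 318, 301, 297, 289, 234, 688, 727, 706, 700, 703, 700]
[238, 227, 229, 226, 209, 146, 765, 726, 710, 706, 700, 706] [718, 717, 736, 628, 50, 265, 264, 270, 268, 167, 170, 263, 252, 253] [153, 148, 145, 132, 259, 296, 346, 357, 351, 353, 350, 357] [351, 350, 349, 350, 353, 315, 182, 552, 524, 519, 518, 507]
tile far top edge 0.04 0.0005
tile far bottom? edge 0.0374 0.0005
pair far edge 0.0404 0.0015
tileL 0.0324 0.0347
tileR 0.0322 -0.0339
pairL 0.0385 0.0378
pairR 0.0383 -0.0345
```

>>> move_arm:
  rows:
    - {"claw": 1,"x": 0.001,"y": -0.005,"z": 0.1,"wx": 0,"wy": 0,"wz": 0}
    - {"claw": 1,"x": 0.001,"y": -0.005,"z": 0.142,"wx": 0,"wy": 0,"wz": 0}
    - {"claw": 1,"x": 0.001,"y": -0.005,"z": 0.142,"wx": 0,"wy": 0,"wz": 0}
    - {"claw": 1,"x": 0.001,"y": -0.005,"z": 0.142,"wx": 0,"wy": 0,"wz": 0}

```text
clock: 14.7
tool_pos: [0.5841, -0.082, 0.1658]
tcp_rot: [[0.983, -0.183, 0.002], [-0.183, -0.983, -0.0], [0.002, 0.0, -1.0]]
force: [0.5, -0.3, -0.8]
gripper_width: 0.0106
```

```bash
python3 - <<'E'
from tf import *
rel([.584,-.081,.141],-10.4)
p=eyes.read_camera('wrist'); save(p,'wrist15')
a=cv2.resize(cv2.imread('pics/wrist15.png')[100:340,160:400],(400,400))
p=eyes.read_camera('side'); save(p,'side15');u,v=proj(p,[.5847,-.0797,.08])[0].astype(int)
b=cv2.resize(cv2.imread('pics/side15.png')[v-45:v+45,u-45:u+45],(400,400),interpolation=cv2.INTER_CUBIC)
cv2.imwrite('pics/c15.png',np.hstack([a,b]))
rel([.584,-.081,.141],-10.4)
E
```

```text
t 14.7 at [ 0.5841 -0.082   0.1658] w 0.0106 F [ 0.5 -0.3 -0.8]
shift [-0.001 -0.004  0.099] turn [ 0.    -0.001 -0.001] rows>= 1.0
t 14.8 at [ 0.5842 -0.0818  0.1659] w 0.0106 F [ 0.   0.8 -0.9]
shift [-0.002 -0.003  0.099] turn [-0.    -0.001 -0.001] rows>= 1.0
```

View pics/c15.png

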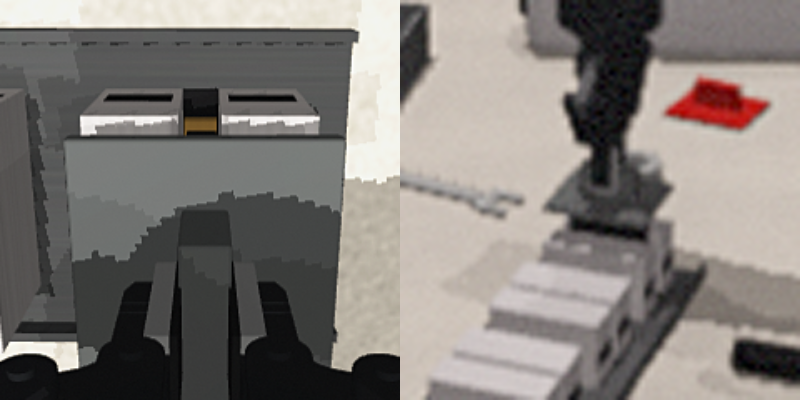

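Still about 1.3 mm lateral offset, so I'll correct it on the way down. Pressing in stages.

>>> move_arm:
  rows:
    - {"claw": 1,"x": -0.001,"y": -0.005,"z": 0.03,"wx": 0,"wy": -0.001,"wz": 0}
    - {"claw": 1,"x": -0.001,"y": -0.005,"z": 0.05,"wx": 0,"wy": -0.001,"wz": 0}
    - {"claw": 1,"x": -0.001,"y": -0.005,"z": 0.07,"wx": 0,"wy": -0.001,"wz": 0}
    - {"claw": 1,"x": -0.001,"y": -0.005,"z": 0.085,"wx": 0,"wy": -0.001,"wz": 0}
    - {"claw": 1,"x": -0.001,"y": -0.005,"z": 0.085,"wx": 0,"wy": -0.001,"wz": 0}

```text
clock: 15.42
tool_pos: [0.5843, -0.0805, 0.1446]
tcp_rot: [[0.983, -0.183, 0.0], [-0.183, -0.983, 0.0], [0.0, -0.0, -1.0]]
force: [0.8, 1.7, 4.3]
gripper_width: 0.0109
```

```bash
python3 - <<'E'
from tf import *
rel([.584,-.081,.141],-10.4)
p=eyes.read_camera('wrist'); save(p,'wrist16')
a=cv2.resize(cv2.imread('pics/wrist16.png')[100:340,160:400],(400,400))
p=eyes.read_camera('side'); save(p,'side16');u,v=proj(p,[.5847,-.0797,.08])[0].astype(int)
b=cv2.resize(cv2.imread('pics/side16.png')[v-45:v+45,u-45:u+45],(400,400),interpolation=cv2.INTER_CUBIC)
cv2.imwrite('pics/c16.png',np.hstack([a,b]))
rel([.584,-.081,.141],-10.4)
E
```

```text
t 15.43 at [ 0.5843 -0.0805  0.1446] w 0.0109 F [0.8 1.7 4.3]
shift [-0.001  0.002  0.014] turn [-0.    -0.    -0.001] rows>= 1.0
t 15.53 at [ 0.5843 -0.0805  0.1448] w 0.0107 F [-0.7  0.4  3.9]
shift [-0.001  0.002  0.015] turn [-0.    -0.    -0.001] rows>= 1.0
```

View pics/c16.png

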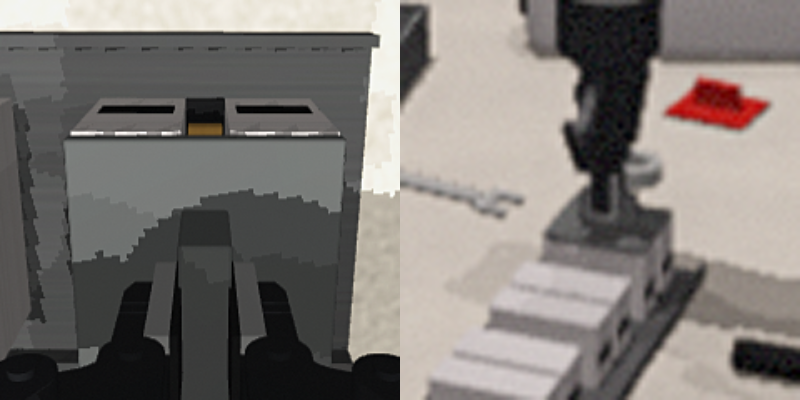

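Edges coincide (65–345 for both), and the spring reads about 5 N at roughly 10 mm. Now the final press.

>>> move_arm:
  rows:
    - {"claw": 1,"x": 0,"y": 0,"z": 0.01,"wx": 0,"wy": 0,"wz": 0}
    - {"claw": 1,"x": 0,"y": 0,"z": 0.018,"wx": 0,"wy": 0,"wz": 0}
    - {"claw": 1,"x": 0,"y": 0,"z": 0.025,"wx": 0,"wy": 0,"wz": 0}
    - {"claw": 1,"x": 0,"y": 0,"z": 0.025,"wx": 0,"wy": 0,"wz": 0}
    - {"claw": 1,"x": 0,"y": 0,"z": 0.025,"wx": 0,"wy": 0,"wz": 0}

```text
clock: 16.15
tool_pos: [0.5843, -0.0805, 0.141]
tcp_rot: [[0.983, -0.183, 0.002], [-0.183, -0.983, 0.001], [0.002, -0.001, -1.0]]
force: [-7.0, 2.6, 24.4]
gripper_width: 0.0108
```

```bash
python3 - <<'E'
from tf import *
rel([.584,-.081,.141],-10.4)
p=eyes.read_camera('wrist'); save(p,'wrist17')
a=cv2.resize(cv2.imread('pics/wrist17.png')[100:340,160:400],(400,400))
p=eyes.read_camera('side'); save(p,'side17');u,v=proj(p,[.5847,-.0797,.08])[0].astype(int)
b=cv2.resize(cv2.imread('pics/side17.png')[v-30:v+40,u-35:u+35],(400,400),interpolation=cv2.INTER_CUBIC)
cv2.imwrite('pics/c17.png',np.hstack([a,b]))
rel([.584,-.081,.141],-10.4)
E
```

```text
t 16.15 at [ 0.5843 -0.0805  0.141 ] w 0.0108 F [-7.   2.6 24.4]
shift [-0.001  0.002 -0.   ] turn [-0.001 -0.001 -0.001] rows>= 1.0
t 16.25 at [ 0.5843 -0.0805  0.141 ] w 0.0107 F [-8.3  2.8 24.5]
shift [-0.001  0.002  0.   ] turn [-0.001 -0.001 -0.001] rows>= 1.0
```

View pics/c17.png

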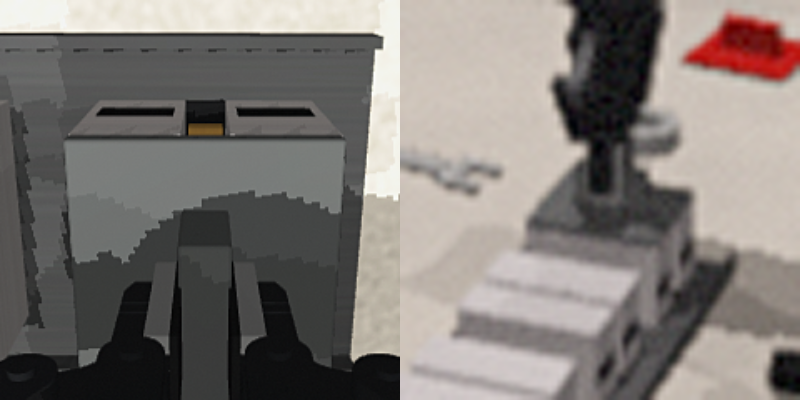

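It stopped at the predicted height (TCP 0.141 m) with 24 N, well above the spring alone. It looks flush and square, so I'll hand in after one overall picture.

```bash
python3 - <<'E'
from h import *
p=eyes.read_camera('scene'); save(p,'scene18')
s=readout.observe();print(s['clock'],s['force'])
print(workorder.hand_in())
E
```

```text
16.3 [-7.14685791  2.12660976 24.25085909]
the job is handed in; nothing more can be done
None
```

View pics/scene18.png

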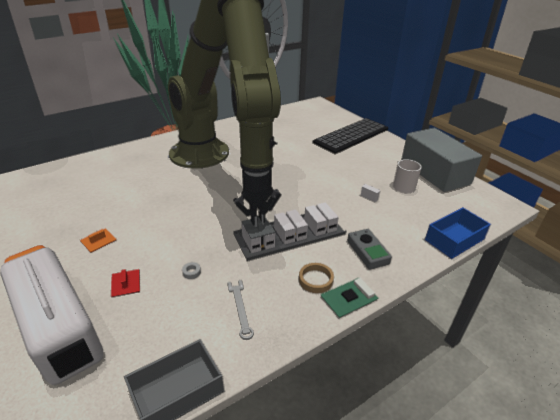

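The job is handed in at 16.3 s, with the tile still held pressed down on the wide-gap pair.

- **Spacer:** I put it in the gap of the end pair at about (0.584, -0.080), set it on the seat and let it go. The picture after release showed it upright and within about 1 mm of the pair's centre. It never came near the tight pairs.
- **Tile:** I gripped the grey tile by its rib and laid it over the same pair. Its edges matched the pair's edges in the wrist picture. I pressed until it stopped at the height expected for flush (TCP at 0.141 m). The push was 24 N, well above the spring's 7 N, and the tool was level within about 0.002 rad.
- **Other things on the bench:** in the final scene picture they looked unmoved, including the orange and red look-alikes.

Three things were not clean:
- **Pose readings:** they jittered and differed from the camera by about 1–2 mm, so I set the side-to-side alignment from spacer or tile and gap seen in the same picture.
- **Sideways force:** about 7 N remained on the wrist during the final press.
- **Seat depth:** I inferred it from the flush tile height and did not see it directly.

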